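# Shut and bolt the standards strongbox

### The job

The vials are back in the grey strongbox. Swing its lid shut without slamming it, then lift the bolt's handle out of its notch, slide the bolt through the keeper on the lid and lay the handle down in the notch of the dark collar, a little short of where the bolt stops. The collar was set by hand, so find its notch by feel and never force the handle, and leave the timer, beaker, dropper bottle and brass weight where they are.

Things in the scene. Friction and masses are not known exactly. Their poses are not given: they have to be found in the camera images.
- strongbox: Grey sheet-steel box 190 x 280 x 101 mm, fixed to the worktop; origin centre of its underside, z up. Its right half (-y) is a fixed deck, top 101 mm up, with the bolt; its left half (+y) is open, with a hinged lid. The bolt runs along y, 121 mm up, at x = 0. On the bolt's barrel sits a dark steel collar, 31 mm across, 52 mm long, clamped where someone set it: it has the shut notch and the stop.
- barrel: Steel tube of the bolt, 24 mm across. Origin on the bolt's axis at the middle of the open notch, 20 mm above the deck; y along the bolt towards the lid (shut), -x the side on which the handle lies down, z up. The 8 mm stem runs along the slot on top only while it stands up (1.35 rad or more); both notches are 11 mm wide, on the -x side. Handle on barrel or collar: never over 20 N, both are hard.
- handle: Handle of the bolt: round steel stem 8 mm thick with a ball knob 16 mm across, pointing 38 mm straight out from the bolt's axis along the body's -x; origin on the bolt's axis. Turns about the bolt's axis and slides with it.
- knob (a point): Centre of the ball knob (16 mm), 38 mm from the bolt's axis: 20 mm above the deck with the handle down, 58 mm with it up. Can be pinched from above with a finger on either side along the bolt (y of the barrel); the ball turns easily between the fingers.
- handle_turn (a joint): Turn of the handle about the bolt, rad: 0 = lying level in a notch towards -x of the barrel, 1.57 = straight up, end of travel 1.66. It falls by its own weight when clear of the upright, unless something holds it.
- bolt_slide (a joint): Slide of the bolt along y of the barrel, m: 0 = middle of the open notch, bolt's tip 6 mm short of the lid. About 2.5 N of friction, no spring. The stop in the collar lies anywhere from 0.048 to 0.074 and is not measured. The middle of the shut notch lies 9 mm before the stop, with 1.5 mm of play either way; elsewhere the handle cannot be laid down.
- lid (a joint): Opening angle of the lid, rad: 0 = shut; starts 0.4 to 0.8 open. Hinged at the box's +y end, its free edge swings up and over towards that end. The stiff hinge (0.5 Nm of friction) lets it stay where it is put.
- lid_front (a point): Middle of the lid's free edge, on its top face. The lid is a 3 mm plate 196 mm wide (along x of the box), its free edge 164 mm from the hinge line; shut, its top is 105 mm above the worktop. A steel keeper block (30 mm wide along x, 30 mm high, 17 mm opening for the 12 mm bolt) stands on it 6 to 23 mm in from this point; the rest of the lid is bare.
- lid_hinge (a point): Middle of the lid's hinge line, 103 mm above the worktop, on the box's +y end; its x lies along the hinge.
- timer_mid (a point): Centre of a white timer, 62 x 62 x 18 mm, lying loose on the deck behind the barrel (+x). Must stay there.
- beaker_mid (a point): Centre of a low clear beaker, 73 x 83 x 98 mm, standing on the worktop's right. Must stay there.
- dropper_mid (a point): Centre of a brown dropper bottle, 33 mm across, 94 mm high, standing on the right. Must stay there.
- weight_mid (a point): Centre of a brass weight, 29 mm across, 50 mm high, standing on the left. Must stay there.

How it is judged (in metres and radians):
On the way, in this order (a step that is already met when the one before it is completed fails the run):
1. the lid is swung shut (value of joint lid below 0.015 rad), for 0.2 s.
2. the handle is lifted out of the open notch (value of joint handle_turn above 1.25 rad), for 0.05 s.
3. the bolt is slid through the keeper (value of joint bolt_slide above 0.034 m and value of joint lid below 0.015 rad), for 0.05 s.
At the end, for the whole second after the job is handed in: The lid is shut (within 0.015 rad), the bolt has been slid at least 34 mm so that it stands in the keeper, and the handle lies down in the shut notch (within 0.2 rad of level), at rest (all of step 3 and value of joint handle_turn below 0.2 rad and linear speed of handle below 0.02 m/s); the robot touches nothing.
It fails at once if the handle is forced against the barrel or its collar with more than 20 N (contact force between handle and barrel above 20 N).
It fails at once if the lid is slammed (shut faster than 3 rad/s) (velocity of joint lid below -3 rad/s).
It fails at once if the timer, beaker, dropper bottle or brass weight is moved by more than 30 mm (distance of any of timer_mid, beaker_mid, dropper_mid, weight_mid from where it was at the start of the episode above 0.03 m).
It also fails if it takes over 64 s, if anything falls off the work surface, if the arm or the gripper's body presses on something with over 40 N, if the wrist force passes 120 N, or if a joint passes its speed limit or range.

### The arm

A 6-joint arm with a two-finger parallel gripper is mounted at the origin on a cart in front of the work surface, level with it; the furniture and walls round the work are solid. World frame = base frame: x ahead of the robot, y to its left, z up, the work surface at z = 0. Lengths are in m, angles in degrees, forces in N, time in s.
With the tool pointing down it reaches from about 0.275 to 0.875 m from the base axis. Payload 12.5 kg.
Tool frame: the origin (TCP) lies at the very end of the fingers, on their centre line; the grasp point (between the pads) lies manip.tcp_to_grasp behind it (manip.tcp_to_grasp is the distance from the TCP to the grasp point, in m); z points along the fingers, y is the direction in which the jaws open and shut (so a half turn about z gives the same grasp; the last joint's range is limited). The gripper opens to 85 mm and grips with 20 to 120 N. Pads are 22 mm wide; open, the fingers measure 114 mm over their backs; the gripper's body (76 mm by 85 mm) begins 54 mm behind the grasp point. The pads swing forward as they close: fully open they stand 13 mm farther back than shut.
Start: joints at [-72.972, 20.094, 94.641, -0, 65.266, -4.847], TCP at [0.205, -0.51, 0.231] pointing down, gripper open.
Joint ranges: [-157.81, 157.81], [-45, 120.19], [0.68, 151.7], [-89.99, 269.99], [4.06, 180], [-164.3, 164.3]. Speed limits (degrees/s): [127.2, 127.2, 159.86, 180, 180, 180].

### API

Orientations are given as [roll, pitch, yaw] about the fixed x, y, z axes, in that order (R = Rz(yaw) Ry(pitch) Rx(roll)).
In Python, from rig import manip, vision, hand_in gives the robot as it stands.
- The arm moves only by the tool play_rows, never from a script. Its argument "steps" is a list that holds one entry, the list of rows, each a list of 5 numbers: the shift along the tool's x, y, z normalised to -1 to 1, where 1 is 0.15 m, then the turn about the tool's z normalised to -1 to 1, where 1 is 1.5 rad, then the opening, from 0 (shut) to 1 (fully open). A call has 1 to 12 rows; each row is the pose to reach, as a shift and turn from the pose commanded when the call began, along the tool's axes at that moment; what a row does not reach only later rows make up. A row lasts 1/10 s, in which the tool goes at most 50 mm and 8.59 degrees, less where a joint would pass 70% of its speed; a pose out of reach is approached as far as the arm can. A call with a number of a shift or a turn outside -1 to 1 is refused whole. A call with a gripper value outside its range is refused whole. The fingers move at their own pace and stop on an object; "squeeze" is the grip in N (left out, the last holds). Time passes only in rows, so rows that repeat a pose let the fingers close. It gives the time, the measured TCP pose, the force and the opening at its end, in the units of the state.
- manip.read_state(): the state, without advancing time (a new reading comes with each control period).
- vision.read_camera(name): name is "side" or "top"; returns the picture (384x512x3 uint8, blue, green, red); there is no depth.
- vision.camera_info(name): a dict with "fx", "fy", "cx", "cy" (pixels), "R" (3x3) and "t" (3): a world point X has camera coordinates R X + t. Camera axes: x right, y down, z forward; pixel columns grow to the right and rows downward; lengths in m; the calibration is good to about 2 mm. A picture is of the moment at which its call begins. camera_info takes no time and is no camera call.
- hand_in(): hands the job in, once; it reports no verdict.
The state is a dict: "time": time; "joints": joint angles; "joint_vel": joint speeds; "joint_efforts": joint torques, N m; "tool_pos": TCP position; "orientation": TCP orientation; "contact_force": force on the tool from outside, world axes, zero at the start; "wrist_torque": the same for the moment, N m; "grip_width": opening from 0.0 (shut) to 1.0 (fully open).
Only numpy, scipy, OpenCV 4.12 (cv2) and the standard library are available. Lean on these libraries where they do the work, as an engineer would, in place of code of your own. Each camera call takes 0.05 s, during which the arm holds its last target.

## Working session

There is one attempt and no reset: what is moved stays moved. The work goes in short steps, Python scripts to look and compute and a tool call to move; the robot and the scene stay as the last step left them, time stands still between calls to the robot, and variables do not carry over. Pictures are saved under pics/ and viewed, and the job is handed in when it is done.

Besides the shell and the picture viewer there is one more tool, called after "Request:" as name(argument=value, ...), one argument or row to a line, values as JSON. play_rows: Moves the arm, as the interface text tells. Scaled input: -1 to 1 covers 0.15 m each way for a shift and 1.5 rad each way for a turn. Its arguments: {"type":"object","properties":{"steps":{"type":"array"},"squeeze":{"type":"number"}},"required":["steps"]}

```bash
ls; mkdir -p pics; python3 - <<'E'
from rig import manip, vision
import cv2
print(manip.read_state(), manip.tcp_to_grasp)
for n in ("side","top"):
    cv2.imwrite(f"pics/{n}0.png",vision.read_camera(n)); print(vision.camera_info(n))
E
```

```text
pics
{'time': 0.0, 'joints': array([-7.29707858e+01,  2.01233029e+01,  9.46780966e+01, -2.36989416e-03,
        6.52653979e+01, -4.84663900e+00]), 'joint_vel': array([-0.03050997, -0.05687876,  0.00901211, -0.12964097,  0.0638027 ,
       -0.01399694]), 'joint_efforts': array([ 3.11583935e-03, -5.06093431e+01, -2.91400731e+01,  9.08826610e-05,
        4.48883002e-03, -2.64044786e-05]), 'tool_pos': array([ 0.20484797, -0.51006231,  0.23076071]), 'orientation': array([-1.79933260e+02, -3.50002085e-03,  2.18768441e+01]), 'contact_force': array([ 0.05154453, -0.09718436,  0.10917649]), 'wrist_torque': array([ 0.0366215 , -0.00050499, -0.00612586]), 'grip_width': 0.9969641235753869} 0.0187
{'fx': 484.0302344833923, 'fy': 484.0302344833923, 'cx': 267.3495520235275, 'cy': 197.25084638745093, 'R': array([[-0.99954217, -0.02904103, -0.00848883],
       [-0.01014753,  0.58608225, -0.81018802],
       [ 0.02850384, -0.80973095, -0.58610862]]), 't': array([0.51577877, 0.03672679, 1.56930908])}
{'fx': 372.4364375309251, 'fy': 372.4364375309251, 'cx': 254.9743565989497, 'cy': 192.27077660927918, 'R': array([[-0.02253915, -0.99973631, -0.00439347],
       [-0.99348901,  0.02288877, -0.1116051 ],
       [ 0.11167623,  0.00184938, -0.99374292]]), 't': array([0.1025223 , 0.50979299, 1.14984528])}
```

View pics/side0.png

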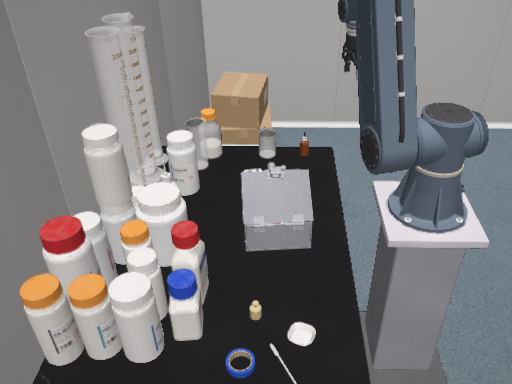

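View pics/top0.png

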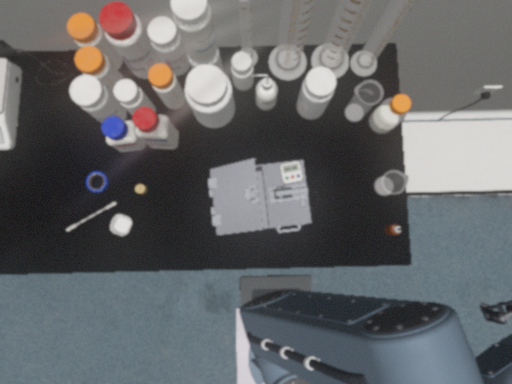

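```bash
python3 - <<'E'
import cv2
a=cv2.imread("pics/side0.png"); cv2.imwrite("pics/side0z.png",cv2.resize(a[130:310,170:400],None,fx=3.4,fy=3.3,interpolation=cv2.INTER_CUBIC))
a=cv2.imread("pics/top0.png"); cv2.imwrite("pics/top0z.png",cv2.resize(a[90:270,170:400],None,fx=3.4,fy=3.3,interpolation=cv2.INTER_CUBIC))
E
```

```text
(no output)
```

View pics/side0z.png

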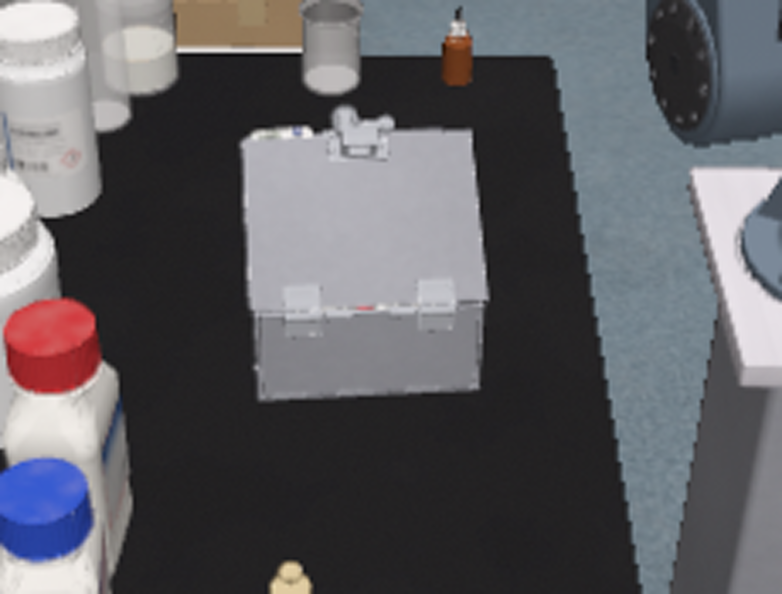

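View pics/top0z.png

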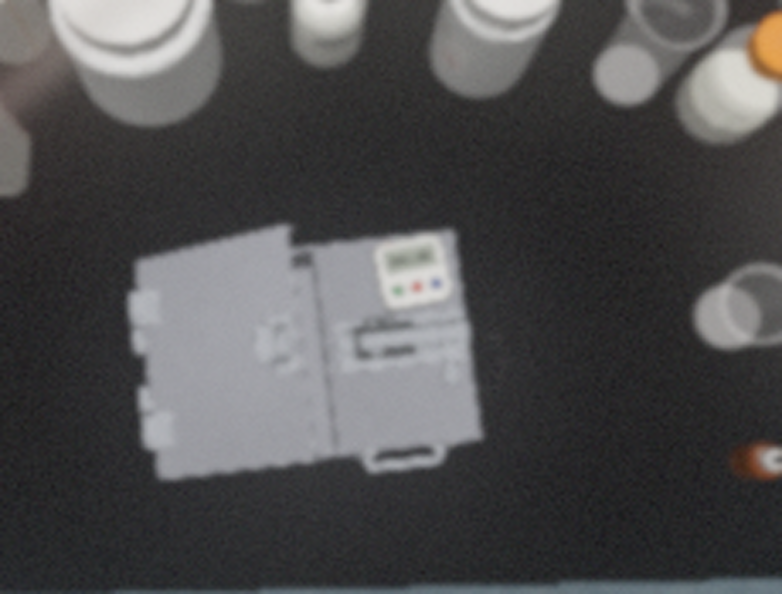

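```bash
cat > h.py <<'E'
import numpy as np, cv2
from rig import manip, vision
I={n:vision.camera_info(n) for n in("side","top")}
def proj(n,X):
    c=I[n];p=c["R"]@np.array(X,float)+c["t"];return np.array([c["fx"]*p[0]/p[2]+c["cx"],c["fy"]*p[1]/p[2]+c["cy"]])
def ray(n,u,v,z):
    c=I[n];d=c["R"].T@np.array([(u-c["cx"])/c["fx"],(v-c["cy"])/c["fy"],1]);o=-c["R"].T@c["t"];return o+d*(z-o[2])/d[2]
E
python3 - <<'E'
from h import *
from scipy.optimize import least_squares
Z=lambda n,u,v:(170+u/3.4,(90 if n=="top" else 130)+v/3.3)
obs=[("top",455,232,(.095,-.14,.101)),("top",480,438,(-.095,-.14,.101)),
("side",260,400,(.095,.14,0)),("side",480,388,(-.095,.14,0)),
("side",248,312,(.098,.14,.105)),("side",487,299,(-.098,.14,.105)),
("top",137,262,(.098,.14,.105)),("top",157,480,(-.098,.14,.105))]
def W(p,b):
    c,s=np.cos(p[2]),np.sin(p[2]);return (p[0]+c*b[0]-s*b[1],p[1]+s*b[0]+c*b[1],b[2])
f=lambda p:np.concatenate([proj(n,W(p,b))-Z(n,u,v) for n,u,v,b in obs])
r=least_squares(f,[.45,0,.1],loss="soft_l1");print(r.x,np.degrees(r.x[2]));print(f(r.x).reshape(-1,2).round(1))
for n,u,v,b in obs: print(n,np.round(ray(n,*Z(n,u,v),b[2]),4),np.round(W(r.x,b),4))
a=cv2.imread("pics/top0.png"); cv2.imwrite("pics/top0y.png",cv2.resize(a[150:240,200:320],None,fx=6.5,fy=6.5,interpolation=cv2.INTER_CUBIC))
a=cv2.imread("pics/side0.png"); cv2.imwrite("pics/side0y.png",cv2.resize(a[150:250,230:330],None,fx=6,fy=6,interpolation=cv2.INTER_CUBIC))
E
```

```text
[0.49026328 0.07327432 0.09165974] 5.2517159736584516
[[-0.1 -0.3]
 [ 0.8  0.5]
 [-0.6  1.3]
 [-0.3  1.8]
 [ 0.5 -0. ]
 [ 0.3  0.7]
 [ 0.2  0. ]
 [ 1.1 -0.3]]
top [ 0.5969 -0.0578  0.101 ] [ 0.5977 -0.0574  0.101 ]
top [ 0.41   -0.0724  0.101 ] [ 0.4085 -0.0748  0.101 ]
side [0.5706 0.2156 0.    ] [0.5721 0.2214 0.    ]
side [0.3816 0.1961 0.    ] [0.3828 0.204  0.    ]
side [0.5765 0.2218 0.105 ] [0.575  0.2217 0.105 ]
side [0.3807 0.2007 0.105 ] [0.3799 0.2037 0.105 ]
top [0.5751 0.2223 0.105 ] [0.575  0.2217 0.105 ]
top [0.3791 0.2069 0.105 ] [0.3799 0.2037 0.105 ]
```

View pics/top0y.png

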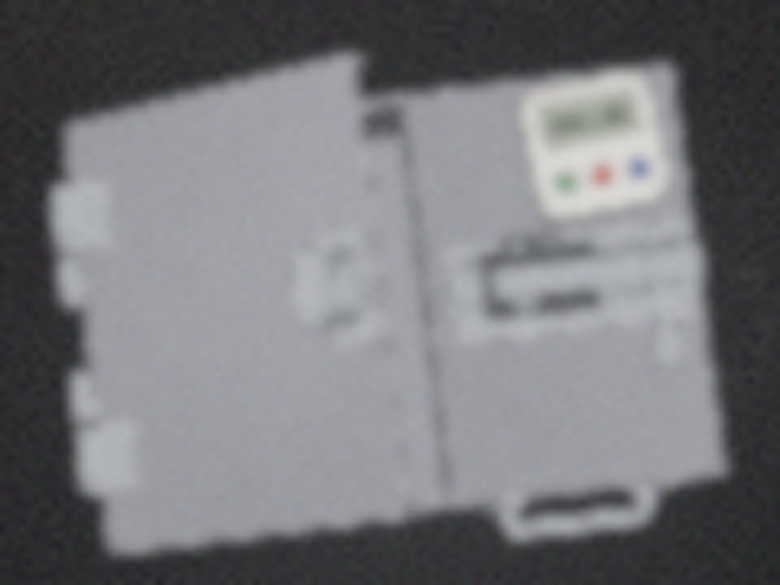

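View pics/side0y.png

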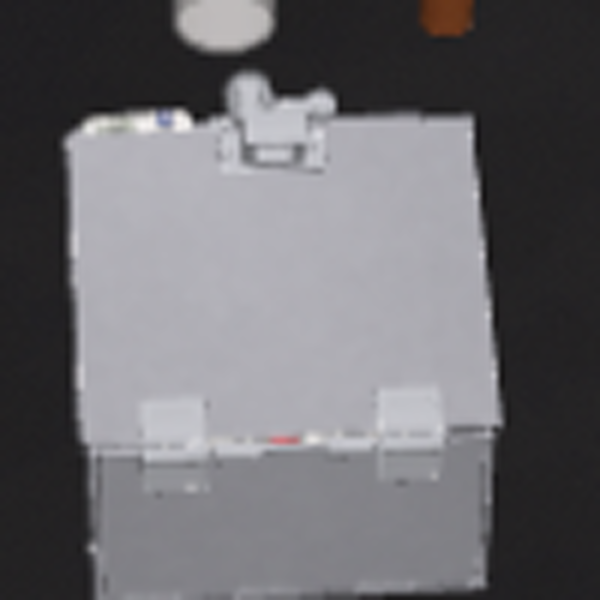

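```bash
python3 - <<'E'
from h import *
from scipy.optimize import least_squares
T=lambda u,v:(200+u/6.5-.4,150+v/6.5-.4)
S=lambda u,v:(230+u/6-.4,150+v/6-.4)
def lid(p,x,s):  # s along from hinge, top face
    a=p[3];y=.14-s*np.cos(a)+.002*np.sin(a)*0;return (x,y,.103+s*np.sin(a)+.002*np.cos(a))
F=lambda x,y,z:(lambda p:(x,y,z)); L=lambda x,s:(lambda p:lid(p,x,s))
obs=[("top",*T(675,63),F(.095,-.14,.101)),("top",*T(727,475),F(-.095,-.14,.101)),
("side",*S(98,600),F(.095,.14,0)),("side",*S(487,583),F(-.095,.14,0)),
("side",*S(82,443),L(.098,0)),("side",*S(500,425),L(-.098,0)),
("top",*T(65,123),L(.098,0)),("top",*T(107,553),L(-.098,0)),
("side",*S(70,133),L(.098,.164)),("side",*S(473,118),L(-.098,.164)),
("top",*T(360,50),L(.098,.164)),("top",*T(408,518),L(-.098,.164))]
def W(p,b):
    c,s=np.cos(p[2]),np.sin(p[2]);return (p[0]+c*b[0]-s*b[1],p[1]+s*b[0]+c*b[1],b[2])
f=lambda p:np.concatenate([proj(n,W(p,b(p)))-(u,v) for n,u,v,b in obs])
r=least_squares(f,[.45,0,.1,.5],loss="soft_l1");print(r.x,np.degrees(r.x[2]));print(f(r.x).reshape(-1,2).round(1))
p=r.x
k=ray("top",*T(670,348),.121);c,s=np.cos(p[2]),np.sin(p[2]);d=k[:2]-p[:2];print("knob",k,"box",c*d[0]+s*d[1],-s*d[0]+c*d[1])
# timer, beaker etc
for nm,u,v,z in(("barrel end front",703,255,.121),("collar? dark left",487,285,.121),("barrel left end",460,295,.121)):
    k=ray("top",*T(u,v),z);d=k[:2]-p[:2];print(nm,k,"box",c*d[0]+s*d[1],-s*d[0]+c*d[1])
print("freeedge",W(p,lid(p,0,.164)),W(p,lid(p,-.06,.150)))
k=ray("side",*S(328,92),.121);print(k)
E
```

```text
[0.49132313 0.07490902 0.0909312  0.59348772] 5.209974055632985
[[-0.3  0.4]
 [-0.   0.2]
 [-0.5  3.3]
 [-0.3  3. ]
 [-0.2  1.5]
 [ 0.3  1.3]
 [ 0.4  0.5]
 [ 0.6  0.1]
 [-0.4 -1.1]
 [-0.2 -1.3]
 [ 0.2  0.4]
 [ 1.1 -0.2]]
knob [ 0.46668777 -0.04707869  0.121     ] box -0.035610786686684576 -0.11924669882788115
barrel end front [ 0.50817905 -0.06341499  0.121     ] box 0.004225643269655733 -0.13928315697620564
collar? dark left [0.49687387 0.03384213 0.121     ] box 0.001798689835952323 -0.04140126753254607
barrel left end [0.49264676 0.04606211 0.121     ] box -0.0013013038452236705 -0.02884792567156708
freeedge (np.float64(0.4909558361649941), np.float64(0.07893709906288256), np.float64(0.19637592929916067)) (np.float64(0.4301498321326497), np.float64(0.08504672657051894), np.float64(0.1885463491484471))
[ 0.46218187 -0.06565083  0.121     ]
```

```bash
cat >> h.py <<'E'
C0=np.array([0.4913,0.0749]);YAW=0.0909
from scipy.spatial.transform import Rotation as Ro
def bw(x,y,z): c,s=np.cos(YAW),np.sin(YAW);return np.array([C0[0]+c*x-s*y,C0[1]+s*x+c*y,z])
def wb(X): c,s=np.cos(YAW),np.sin(YAW);d=np.array(X[:2])-C0;return np.array([c*d[0]+s*d[1],-s*d[0]+c*d[1],X[2]])
def st():
    s=manip.read_state();R=Ro.from_euler("xyz",s["orientation"],degrees=True)
    print("t",round(s["time"],2),"box",wb(s["tool_pos"]).round(4),"rpy",s["orientation"].round(2),"F",s["contact_force"].round(1),"w",round(s["grip_width"],3));return s,R
def go(x,y,z):
    s,R=st();d=R.as_matrix().T@(bw(x,y,z)-s["tool_pos"])/.15;th=np.radians(s["orientation"][2])-YAW
    print("norm shift",d.round(3),"turn",round(th/1.5,3))
E
python3 -c "
from h import *
go(-.06,.03,.26)"
```

```text
t 0.1 box [-0.3384 -0.5566  0.2308] rpy [-179.94   -0.     21.88] F [0.4 0.3 0.1] w 1.002
norm shift [ 2.9   -3.214 -0.191] turn 0.194
```

Request:
play_rows(
  steps=[
    [[0.2,-0.25,-0.2,0,0],[0.4,-0.5,-0.2,0,0],[0.65,-0.75,-0.2,0,0],[0.9,-1,-0.2,0,0],[0.9,-1,-0.2,0,0]],
  ],
  squeeze=30,
)

```text
time: 0.6
tool_pos: [0.2751, -0.3172, 0.2612]
orientation: [-179.9, -0.0, 22.0]
contact_force: [-0.0, -0.6, -0.2]
grip_width: 0.147
```

Request:
play_rows(
  steps=[
    [[0.25,-0.25,0,0,0],[0.5,-0.5,0,0,0],[0.7,-0.75,0,0,0],[0.95,-1,0,0,0],[0.95,-1,0,0,0]],
  ],
)

```text
time: 1.1
tool_pos: [0.3517, -0.1252, 0.2613]
orientation: [-180.0, -0.0, 22.1]
contact_force: [-0.5, -0.5, 0.7]
grip_width: 0.0
```

Request:
play_rows(
  steps=[
    [[0.25,-0.25,0,0.05,0],[0.5,-0.5,0,0.1,0],[0.7,-0.75,0,0.15,0],[0.95,-1,0,0.194,0],[0.95,-1,0,0.194,0],[0.95,-1,0,0.194,0]],
  ],
)

```text
time: 1.7
tool_pos: [0.4274, 0.0641, 0.2609]
orientation: [180.0, 0.0, 5.4]
contact_force: [-0.1, -0.4, 0.5]
grip_width: 0.004
```

```bash
python3 -c "
from h import *
go(-.06,.03,.22)"
```

```text
t 1.7 box [-0.0646 -0.005   0.2609] rpy [1.7999e+02 5.0000e-02 5.3600e+00] F [-0.1 -0.4  0.5] w 0.004
norm shift [ 0.032 -0.233  0.272] turn 0.002
```

Request:
play_rows(
  steps=[
    [[0.03,-0.12,0,0,0],[0.03,-0.235,0.1,0,0],[0.03,-0.235,0.25,0,0],[0.03,-0.235,0.35,0,0],[0.03,-0.235,0.4,0,0],[0.03,-0.235,0.45,0,0],[0.03,-0.235,0.5,0,0],[0.03,-0.235,0.55,0,0],[0.03,-0.235,0.6,0,0]],
  ],
)

```text
time: 2.6
tool_pos: [0.4286, 0.0991, 0.1711]
orientation: [180.0, -0.1, 5.2]
contact_force: [-0.1, 0.2, 3.0]
grip_width: -0.005
```

```bash
python3 -c "
from h import *
go(-.06,.03,.106)"
```

```text
t 2.6 box [-0.0602  0.0298  0.1711] rpy [ 1.8e+02 -5.0e-02  5.2e+00] F [-0.1  0.2  3. ] w -0.005
norm shift [ 0.001 -0.001  0.434] turn -0.0
```

Contact, about 3 N. Continue down.

Request:
play_rows(
  steps=[
    [[0,0,0.06,0,0],[0,0,0.12,0,0],[0,0,0.18,0,0],[0,0,0.24,0,0],[0,0,0.29,0,0],[0,0,0.33,0,0],[0,0,0.36,0,0],[0,0,0.39,0,0],[0,0,0.41,0,0],[0,0,0.41,0,0]],
  ],
)

```text
time: 3.6
tool_pos: [0.4282, 0.0992, 0.1095]
orientation: [-180.0, 0.0, 5.2]
contact_force: [0.2, 0.1, -0.2]
grip_width: 0.002
```

```bash
python3 -c "
from h import *
go(-.06,.03,.104)"
```

```text
t 3.6 box [-0.0607  0.03    0.1095] rpy [-1.7999e+02  3.0000e-02  5.2000e+00] F [ 0.2  0.1 -0.2] w 0.002
norm shift [ 0.004 -0.     0.036] turn -0.0
```

Request:
play_rows(
  steps=[
    [[0,0,0.01,0,0],[0,0,0.02,0,0],[0,0,0.03,0,0],[0,0,0.035,0,0]],
  ],
)

```text
time: 4.0
tool_pos: [0.4283, 0.0992, 0.1045]
orientation: [180.0, -0.0, 5.2]
contact_force: [0.1, -0.7, 5.3]
grip_width: 0.003
```

```bash
python3 - <<'E'
from h import *
st()
for n,(a,b,c,d) in {"side":(150,250,230,330),"top":(150,240,200,320)}.items():
    cv2.imwrite(f"pics/{n}1.png",cv2.resize(vision.read_camera(n)[a:b,c:d],None,fx=6,fy=6,interpolation=cv2.INTER_CUBIC))
E
```

```text
t 4.0 box [-0.0605  0.0299  0.1045] rpy [ 1.8e+02 -1.0e-02  5.2e+00] F [ 0.1 -0.7  5.3] w 0.003
```

View pics/side1.png

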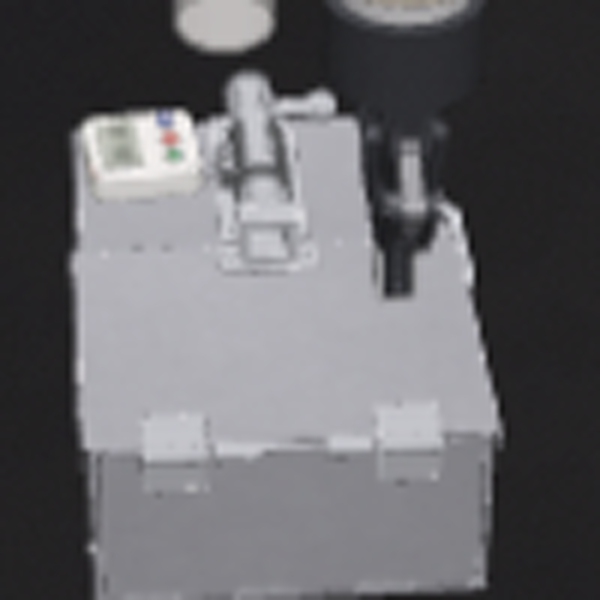

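View pics/top1.png

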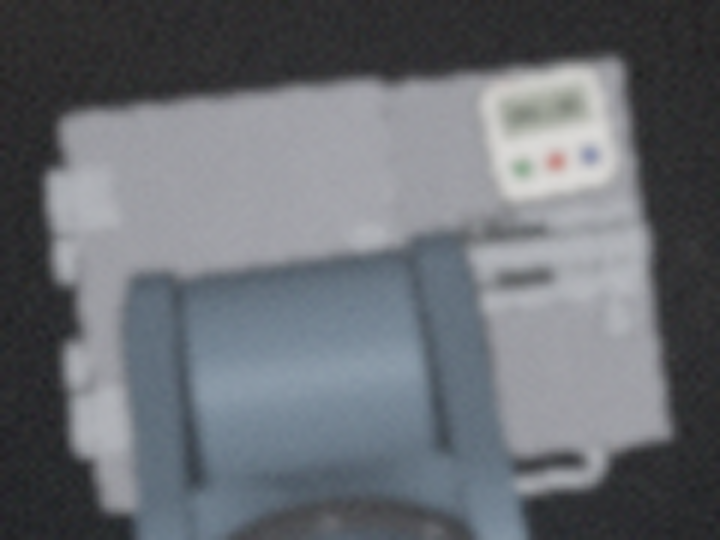

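Request:
play_rows(
  steps=[
    [[0,0,0.005,0,0],[0,0,0.01,0,0],[0,0,0.01,0,0]],
  ],
)

```text
time: 4.4
tool_pos: [0.4284, 0.0992, 0.1042]
orientation: [180.0, -0.0, 5.2]
contact_force: [-8.1, -1.9, 23.2]
grip_width: 0.003
```

Request:
play_rows(
  steps=[
    [[0,0,-0.1,0,0],[0,0,-0.35,0,0.2],[0.05,0.3,-0.6,0,0.5],[0.1,0.6,-0.6,0,0.5],[0.15,0.85,-0.6,0,0.5],[0.15,0.99,-0.6,0,0.5],[0.15,0.99,-0.6,0,0.5]],
  ],
)

```text
time: 5.1
tool_pos: [0.4645, -0.0486, 0.193]
orientation: [180.0, -0.0, 5.0]
contact_force: [-0.2, 0.2, -0.3]
grip_width: 0.499
```

```bash
python3 - <<'E'
from h import *
go(-.038,-.119,.109)
for n,(a,b,c,d) in {"side":(150,250,230,330),"top":(150,240,200,320)}.items():
    cv2.imwrite(f"pics/{n}2.png",cv2.resize(vision.read_camera(n)[a:b,c:d],None,fx=6,fy=6,interpolation=cv2.INTER_CUBIC))
E
```

```text
t 5.1 box [-0.038  -0.1206  0.193 ] rpy [ 1.7999e+02 -1.0000e-02  5.0400e+00] F [-0.2  0.2 -0.3] w 0.499
norm shift [-0.001 -0.011  0.56 ] turn -0.002
```

View pics/side2.png

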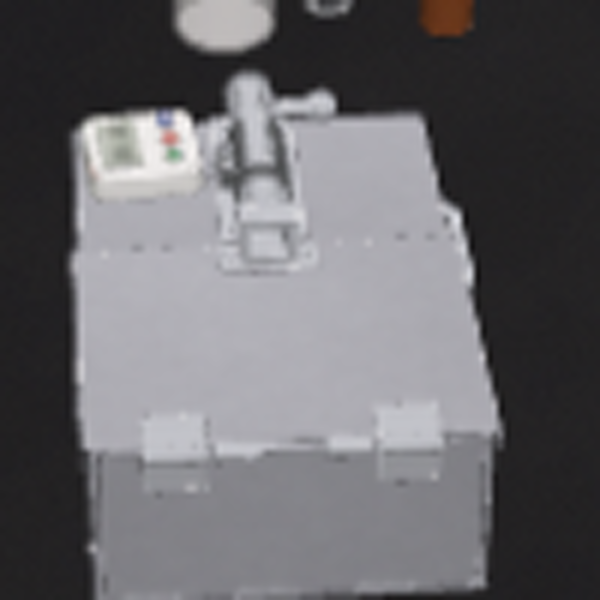

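View pics/top2.png

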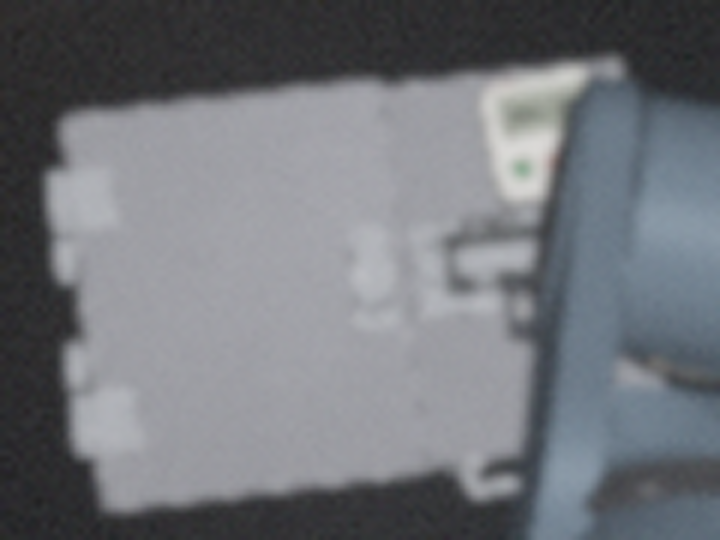

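```bash
python3 - <<'E'
from h import *
from scipy.optimize import least_squares
a=(200+621/6-.4,150+317/6-.4); b=(230+323/6-.4,150+102/6-.4)
print(wb(ray("top",*a,.121)),wb(ray("side",*b,.121)))
r=least_squares(lambda X:np.r_[proj("top",X)-a,proj("side",X)-b],[.46,-.05,.12]);print(r.x,wb(r.x),r.fun)
# keeper centre (top at .135) and lid free edge
print(wb(ray("top",200+375/6-.4,150+272/6-.4,.135)), wb(ray("top",200+402/6-.4,150+230/6-.4,.105)))
E
```

```text
[-0.03368483 -0.12072297  0.121     ] [-0.03817813 -0.12749557  0.121     ]
[ 0.46675175 -0.04760515  0.126241  ] [-0.03556729 -0.11977101  0.126241  ] [-0.01891174  0.52911002 -0.58162911 -0.06748683]
[ 0.00017174 -0.00455952  0.135     ] [ 0.02244725 -0.02100486  0.105     ]
```

Request:
play_rows(
  steps=[
    [[0.01,-0.005,0.2,0,0.5],[0.01,-0.005,0.4,0,0.5],[0.01,-0.005,0.5,0,0.5],[0.01,-0.005,0.565,0,0.4],[0.01,-0.005,0.565,0,0.32],[0.01,-0.005,0.565,0,0.26],[0.01,-0.005,0.565,0,0.26]],
  ],
  squeeze=20,
)

```text
time: 5.9
tool_pos: [0.4661, -0.0456, 0.1091]
orientation: [180.0, -0.1, 5.2]
contact_force: [-0.6, 0.4, -0.1]
grip_width: 0.262
```

```bash
python3 - <<'E'
from h import *
st()
for n,(a,b,c,d) in {"side":(140,220,260,340)}.items():
    cv2.imwrite(f"pics/{n}3.png",cv2.resize(vision.read_camera(n)[a:b,c:d],None,fx=7,fy=7,interpolation=cv2.INTER_CUBIC))
E
```

```text
t 5.9 box [-0.036  -0.1177  0.1091] rpy [ 1.7998e+02 -8.0000e-02  5.2200e+00] F [-0.6  0.4 -0.1] w 0.262
```

View pics/side3.png

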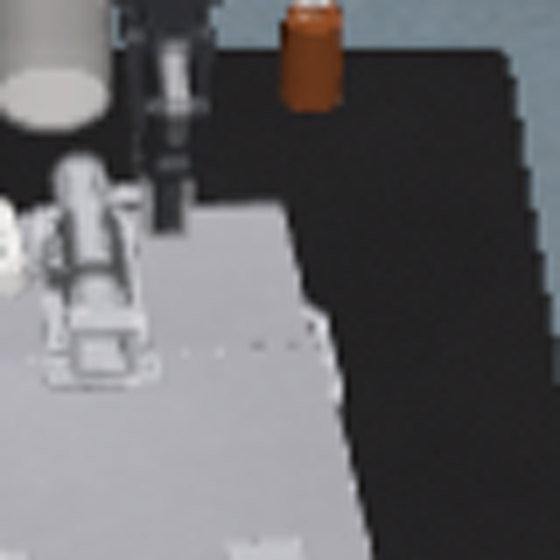

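Request:
play_rows(
  steps=[
    [[0,0.01,0,0,0.26],[0,0.01,0,0,0.24],[0,0.01,0,0,0.23],[0,0.01,0,0,0.22]],
  ],
)

```text
time: 6.35
tool_pos: [0.4658, -0.0473, 0.1084]
orientation: [180.0, -0.0, 5.2]
contact_force: [0.4, -0.5, 0.3]
grip_width: 0.22
```

```bash
python3 -c "
from h import *
st()"
```

```text
t 6.35 box [-0.0365 -0.1193  0.1084] rpy [180.   -0.    5.2] F [ 0.4 -0.5  0.3] w 0.22
```

Request:
play_rows(
  steps=[
    [[0,0,0,0,0.21],[0,0,0,0,0.2],[0,0,0,0,0.195],[0,0,0,0,0.19]],
  ],
)

```text
time: 6.75
tool_pos: [0.4657, -0.0472, 0.1083]
orientation: [-180.0, 0.0, 5.2]
contact_force: [0.7, 0.7, 0.2]
grip_width: 0.189
```

Request:
play_rows(
  steps=[
    [[0,0,0,0,0.18],[0,0,0,0,0.17],[0,0,0,0,0.16]],
  ],
)

```text
time: 7.05
tool_pos: [0.4658, -0.0472, 0.1083]
orientation: [180.0, 0.0, 5.2]
contact_force: [-0.2, -0.1, 2.1]
grip_width: 0.166
```

Request:
play_rows(
  steps=[
    [[0,0,0,0,0.15],[0,0,0,0,0.13],[0,0,0,0,0.11],[0,0,0,0,0.1]],
  ],
)

```text
time: 7.45
tool_pos: [0.4658, -0.0472, 0.1083]
orientation: [180.0, -0.0, 5.2]
contact_force: [-0.9, -0.7, 1.2]
grip_width: 0.162
```

```bash
python3 - <<'E'
from h import *
st()
for n,(a,b,c,d) in {"side":(140,220,260,340)}.items():
    cv2.imwrite(f"pics/{n}4.png",cv2.resize(vision.read_camera(n)[a:b,c:d],None,fx=7,fy=7,interpolation=cv2.INTER_CUBIC))
E
```

```text
t 7.45 box [-0.0365 -0.1193  0.1083] rpy [180.   -0.    5.2] F [-0.9 -0.7  1.2] w 0.162
```

View pics/side4.png

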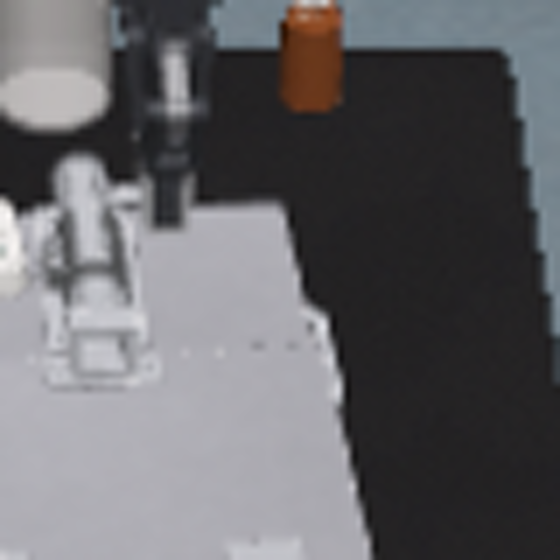

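Request:
play_rows(
  steps=[
    [[0.002,0,-0.032,0,0.1],[0.008,0,-0.063,0,0.1],[0.018,0,-0.093,0,0.1],[0.031,0,-0.121,0,0.1],[0.048,0,-0.148,0,0.1],[0.068,0,-0.173,0,0.1]],
  ],
  squeeze=20,
)

```text
time: 8.1
tool_pos: [0.476, -0.0463, 0.1346]
orientation: [-180.0, 0.0, 5.2]
contact_force: [-0.6, -1.0, -1.6]
grip_width: 0.166
```

```bash
python3 - <<'E'
from h import *
st()
for n,(a,b,c,d) in {"side":(140,220,260,340)}.items():
    cv2.imwrite(f"pics/{n}5.png",cv2.resize(vision.read_camera(n)[a:b,c:d],None,fx=7,fy=7,interpolation=cv2.INTER_CUBIC))
E
```

```text
t 8.1 box [-0.0262 -0.1193  0.1346] rpy [-1.8e+02  1.0e-02  5.2e+00] F [-0.6 -1.  -1.6] w 0.166
```

View pics/side5.png

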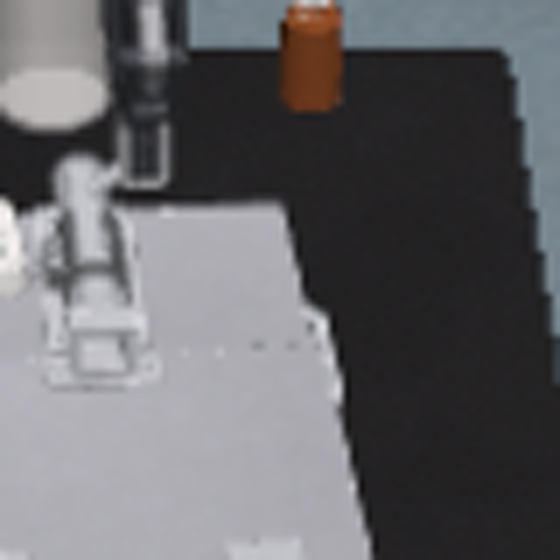

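Request:
play_rows(
  steps=[
    [[0.023,0,-0.021,0,0.1],[0.048,0,-0.04,0,0.1],[0.076,0,-0.056,0,0.1],[0.105,0,-0.067,0,0.1],[0.136,0,-0.075,0,0.1],[0.167,0,-0.08,0,0.1],[0.18,0,-0.08,0,0.1],[0.18,0,-0.08,0,0.1]],
  ],
)

```text
time: 8.95
tool_pos: [0.5033, -0.0439, 0.1462]
orientation: [180.0, -0.0, 5.2]
contact_force: [-0.6, 1.3, 0.4]
grip_width: 0.104
```

```bash
python3 - <<'E'
from h import *
st()
for n,(a,b,c,d) in {"side":(140,220,260,340)}.items():
    cv2.imwrite(f"pics/{n}6.png",cv2.resize(vision.read_camera(n)[a:b,c:d],None,fx=7,fy=7,interpolation=cv2.INTER_CUBIC))
E
```

```text
t 8.95 box [ 0.0012 -0.1194  0.1462] rpy [ 1.7999e+02 -4.0000e-02  5.2100e+00] F [-0.6  1.3  0.4] w 0.104
```

View pics/side6.png

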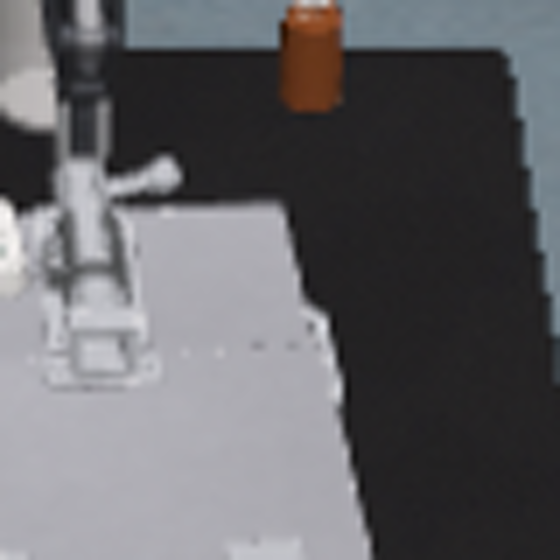

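```bash
python3 - <<'E'
from h import *
st()
for n,(a,b,c,d) in {"side":(140,220,260,340)}.items():
    cv2.imwrite(f"pics/{n}7.png",cv2.resize(vision.read_camera(n)[a:b,c:d],None,fx=7,fy=7,interpolation=cv2.INTER_CUBIC))
E
```

```text
t 9.0 box [ 0.001  -0.1194  0.1462] rpy [ 1.7999e+02 -3.0000e-02  5.2000e+00] F [-0.5 -0.2  0.3] w 0.099
```

View pics/side7.png

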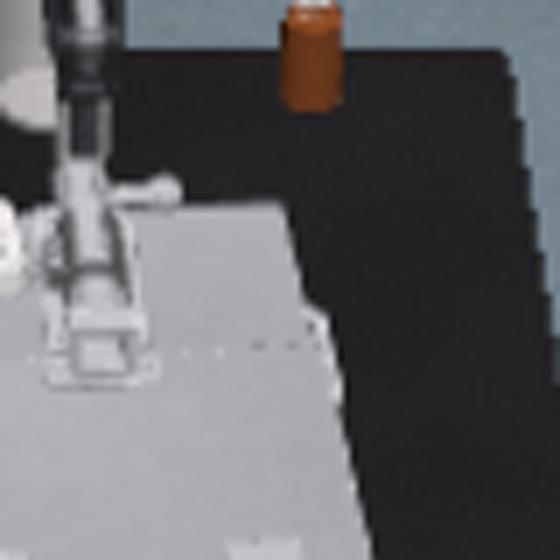

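Request:
play_rows(
  steps=[
    [[0,0,-0.1,0,0.3],[-0.13,0,-0.1,0,0.3],[-0.257,0,-0.05,0,0.3],[-0.257,0,0.1,0,0.3],[-0.257,0,0.2,0,0.3],[-0.257,0,0.25,0,0.3],[-0.257,0,0.275,0,0.3],[-0.257,0,0.275,0,0.25],[-0.257,0,0.275,0,0.21],[-0.257,0,0.275,0,0.19]],
  ],
)

```text
time: 10.05
tool_pos: [0.4648, -0.0474, 0.1055]
orientation: [180.0, -0.1, 5.2]
contact_force: [0.1, -0.1, -0.6]
grip_width: 0.193
```

Request:
play_rows(
  steps=[
    [[0,0,0,0,0.175],[0,0,0,0,0.165],[0,0,0,0,0.155],[0,0,0,0,0.14],[0,0,0,0,0.12]],
  ],
)

```text
time: 10.55
tool_pos: [0.4647, -0.0474, 0.1053]
orientation: [180.0, -0.0, 5.2]
contact_force: [-0.3, 0.8, 6.1]
grip_width: 0.162
```

```bash
python3 -c "
from h import *
st()"
```

```text
t 10.55 box [-0.0375 -0.1194  0.1053] rpy [ 1.7999e+02 -5.0000e-02  5.2000e+00] F [-0.3  0.8  6.1] w 0.162
```

Request:
play_rows(
  steps=[
    [[0,0,-0.01,0,0.12],[0,0,-0.01,0,0.1],[0.002,0,-0.032,0,0.1],[0.008,0,-0.063,0,0.1],[0.018,0,-0.093,0,0.1],[0.031,0,-0.121,0,0.1]],
  ],
  squeeze=40,
)

```text
time: 11.15
tool_pos: [0.4685, -0.0469, 0.1233]
orientation: [-180.0, 0.1, 5.2]
contact_force: [2.1, -1.5, -4.1]
grip_width: 0.152
```

```bash
python3 -c "
from h import *
st()"
```

```text
t 11.15 box [-0.0337 -0.1193  0.1233] rpy [-1.7999e+02  9.0000e-02  5.2100e+00] F [ 2.1 -1.5 -4.1] w 0.152
```

Request:
play_rows(
  steps=[
    [[0.022,0,-0.025,0,0.1],[0.043,0,-0.049,0,0.1],[0.066,0,-0.07,0,0.1],[0.091,0,-0.087,0,0.1]],
  ],
)

```text
time: 11.55
tool_pos: [0.4804, -0.0456, 0.1361]
orientation: [-180.0, 0.4, 5.2]
contact_force: [-18.2, -3.1, 9.9]
grip_width: 0.146
```

```bash
python3 - <<'E'
from h import *
st()
for n,(a,b,c,d) in {"side":(140,220,260,340)}.items():
    cv2.imwrite(f"pics/{n}8.png",cv2.resize(vision.read_camera(n)[a:b,c:d],None,fx=7,fy=7,interpolation=cv2.INTER_CUBIC))
st()
E
```

```text
t 11.55 box [-0.0218 -0.119   0.1361] rpy [-179.95    0.37    5.22] F [-18.2  -3.1   9.9] w 0.146
t 11.6 box [-0.0196 -0.1193  0.1367] rpy [-1.7999e+02  7.0000e-02  5.1900e+00] F [ 5.9  0.9 -6.2] w 0.14
```

View pics/side8.png

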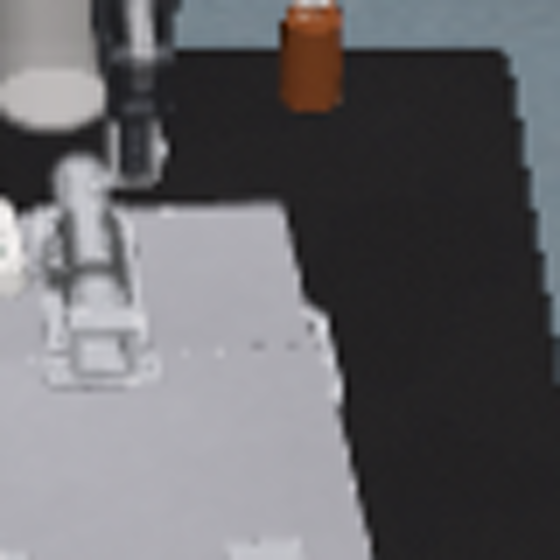

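```bash
python3 - <<'E'
from h import *
st()
im=vision.read_camera("side")
cv2.imwrite("pics/side9.png",cv2.resize(im[145:185,260:310],None,fx=15,fy=15,interpolation=cv2.INTER_CUBIC))
cv2.imwrite("pics/top9.png",cv2.resize(vision.read_camera("top")[150:240,240:360],None,fx=6,fy=6,interpolation=cv2.INTER_CUBIC))
s,_=st()
R=Ro.from_euler("xyz",s["orientation"],degrees=True).as_matrix()
for dx in(-.011,.011):
  for dz in (0,-.02): 
    P=s["tool_pos"]+R@np.array([dx,-.02,dz]); print(dx,dz,(proj("side",P)-(260,145)+.5)*15)
for th in(.6,.8,1.,1.2):
  P=bw(-.038*np.cos(th),-.1193,.121+.038*np.sin(th));print(th,(proj("side",P)-(260,145)+.5)*15)
E
```

```text
t 11.6 box [-0.0196 -0.1193  0.1367] rpy [-1.7999e+02  7.0000e-02  5.1900e+00] F [ 5.9  0.9 -6.2] w 0.14
t 11.7 box [-0.0189 -0.1193  0.1365] rpy [-1.80e+02 -9.00e-02  5.17e+00] F [ 2.8  0.3 -5. ] w 0.144
-0.011 0 [332.17978932 342.35937204]
-0.011 -0.02 [333.1794763  261.09953975]
0.011 0 [227.66764656 346.40759943]
0.011 -0.02 [227.8576748  265.12530682]
0.6 [331.4655916  267.56906214]
0.8 [308.63974583 245.06904797]
1.0 [280.68749199 227.07430842]
1.2 [248.73154123 214.35345882]
```

View pics/side9.png

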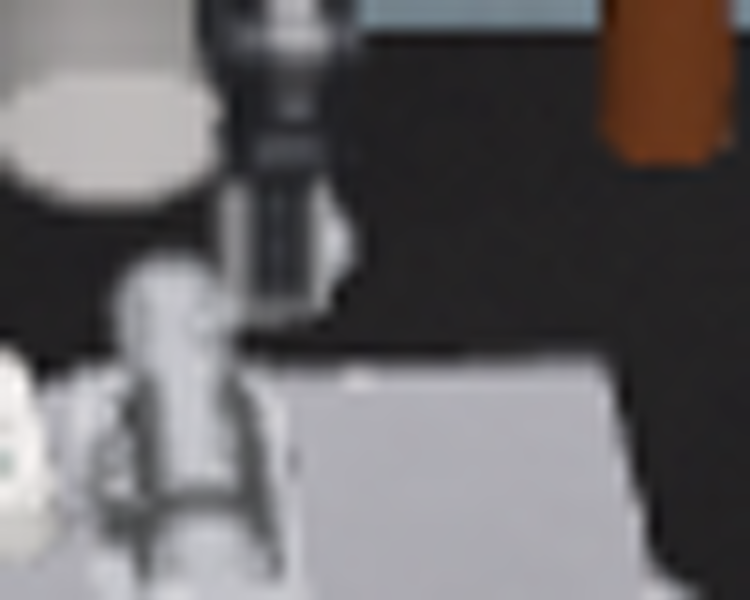

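View pics/top9.png

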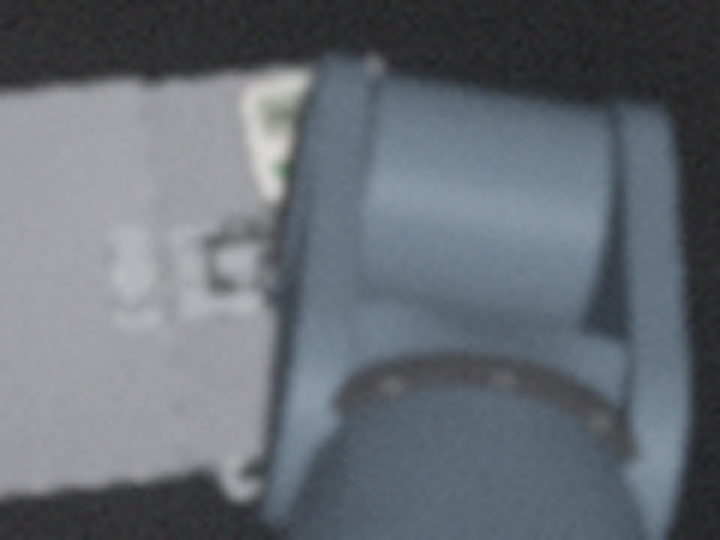

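Request:
play_rows(
  steps=[
    [[0,0,0,0,0.1],[0,0,0,0,0.1],[0,0,0,0,0.1]],
  ],
)

```text
time: 12.0
tool_pos: [0.4831, -0.0457, 0.1362]
orientation: [180.0, -0.1, 5.2]
contact_force: [6.5, 0.7, -6.1]
grip_width: 0.142
```

```bash
python3 - <<'E'
from h import *
st()
im=vision.read_camera("side")
cv2.imwrite("pics/side10.png",cv2.resize(im[145:185,260:310],None,fx=15,fy=15,interpolation=cv2.INTER_CUBIC))
E
```

```text
t 12.0 box [-0.0191 -0.1193  0.1362] rpy [ 1.80e+02 -6.00e-02  5.19e+00] F [ 6.5  0.7 -6.1] w 0.142
```

View pics/side10.png

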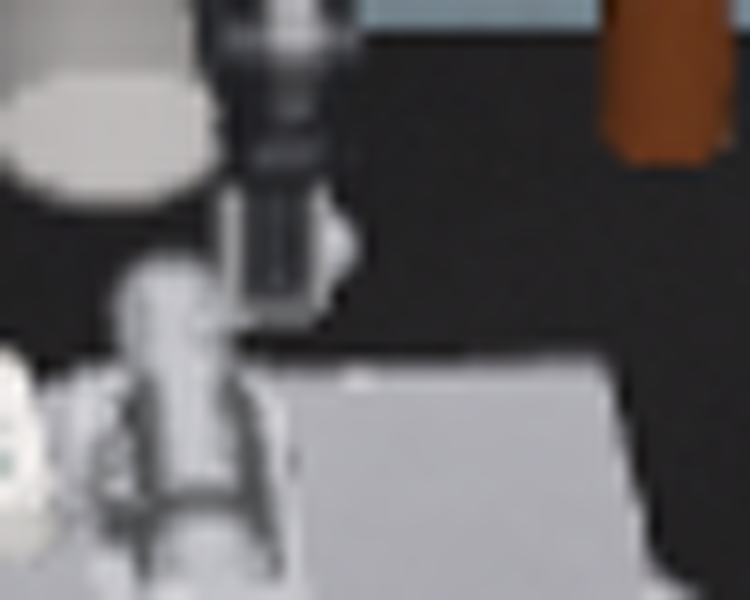

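Request:
play_rows(
  steps=[
    [[0.005,0,-0.007,0,0.1],[0.01,0,-0.013,0,0.1],[0.015,0,-0.02,0,0.1],[0.02,0,-0.027,0,0.1],[0.02,0,-0.027,0,0.1]],
  ],
)

```text
time: 12.55
tool_pos: [0.4855, -0.0454, 0.1404]
orientation: [180.0, 0.0, 5.2]
contact_force: [0.3, -1.1, 0.7]
grip_width: 0.095
```

```bash
python3 - <<'E'
from h import *
st()
im=vision.read_camera("side")
cv2.imwrite("pics/side11.png",cv2.resize(im[145:185,260:310],None,fx=15,fy=15,interpolation=cv2.INTER_CUBIC))
E
```

```text
t 12.55 box [-0.0167 -0.1193  0.1404] rpy [1.80e+02 3.00e-02 5.23e+00] F [ 0.3 -1.1  0.7] w 0.095
```

View pics/side11.png

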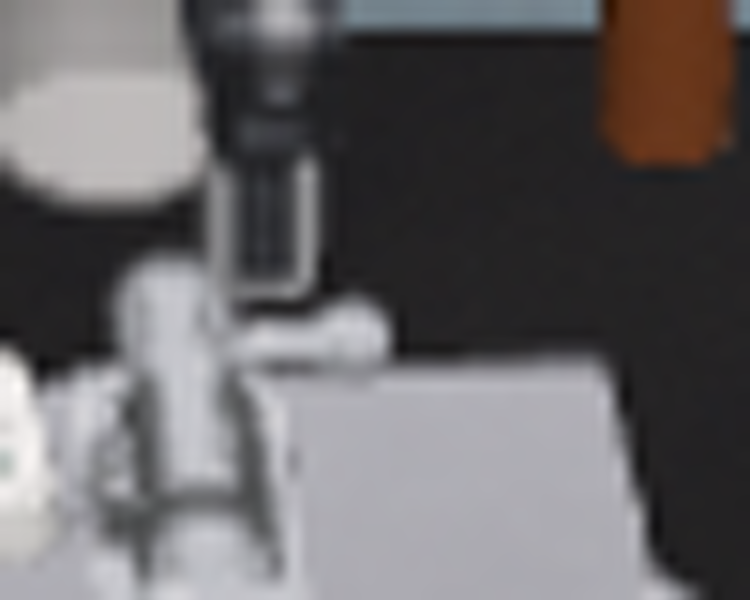

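```bash
python3 - <<'E'
from h import *
print("pred ball",(proj("side",bw(-.038,-.1193,.121))-(260,145)+.5)*15,"obs 357,331")
P=bw(-.0167,-.1193,.1404)
# finger front outer surface pred bottom corners with dy=+.0 .. .025
for dy in(.005,.012,.02,.025):
  for dx in(-.011,.011): print(dy,dx,(proj("side",bw(-.0167+dx,-.1193+dy,.1404))-(260,145)+.5)*15)
E
```

```text
pred ball [361.57341105 352.00918432] obs 357,331
0.005 -0.011 [316.12844123 289.00891415]
0.005 0.011 [212.27212701 293.17380424]
0.012 -0.011 [318.91883374 306.58660541]
0.012 0.011 [214.67929482 310.77835899]
0.02 -0.011 [322.13327997 326.83556439]
0.02 0.011 [217.45229232 331.05836858]
0.025 -0.011 [324.15622821 339.5788467 ]
0.025 0.011 [219.19743137 343.82124944]
```

Request:
play_rows(
  steps=[
    [[0,0,-0.05,0,0.3],[-0.09,0,-0.05,0,0.3],[-0.175,0,-0.03,0,0.3],[-0.175,0,0.08,0,0.3],[-0.175,0,0.17,0,0.3],[-0.175,0,0.22,0,0.3],[-0.175,0,0.238,0,0.3],[-0.175,0,0.238,0,0.24],[-0.175,0,0.238,0,0.2],[-0.175,0,0.238,0,0.18],[-0.175,0,0.238,0,0.17]],
  ],
  squeeze=30,
)

```text
time: 13.7
tool_pos: [0.4598, -0.0478, 0.105]
orientation: [180.0, -0.0, 5.2]
contact_force: [0.7, 0.3, 2.7]
grip_width: 0.174
```

Request:
play_rows(
  steps=[
    [[0,0,0,0,0.16],[0,0,0,0,0.14],[0,0,0,0,0.1],[0,0,0,0,0.1]],
  ],
)

```text
time: 14.1
tool_pos: [0.4598, -0.0478, 0.1049]
orientation: [180.0, -0.0, 5.2]
contact_force: [0.6, 0.8, 5.2]
grip_width: 0.159
```

```bash
python3 -c "
from h import *
st()"
```

```text
t 14.1 box [-0.0425 -0.1194  0.1049] rpy [ 1.7999e+02 -4.0000e-02  5.2000e+00] F [0.6 0.8 5.2] w 0.159
```

Gripped; lift a third of the arc, then read.

Request:
play_rows(
  steps=[
    [[0,0,-0.016,0,0.1],[0.002,0,-0.032,0,0.1],[0.005,0,-0.048,0,0.1],[0.008,0,-0.063,0,0.1],[0.008,0,-0.063,0,0.1]],
  ],
)

```text
time: 14.6
tool_pos: [0.4605, -0.0477, 0.1141]
orientation: [-180.0, 0.0, 5.2]
contact_force: [1.7, -1.1, -3.2]
grip_width: 0.157
```

```bash
python3 - <<'E'
from h import *
st()
im=vision.read_camera("side")
cv2.imwrite("pics/side12.png",cv2.resize(im[145:185,260:310],None,fx=15,fy=15,interpolation=cv2.INTER_CUBIC))
E
```

```text
t 14.6 box [-0.0418 -0.1193  0.1141] rpy [-1.8e+02  2.0e-02  5.2e+00] F [ 1.7 -1.1 -3.2] w 0.157
```

View pics/side12.png

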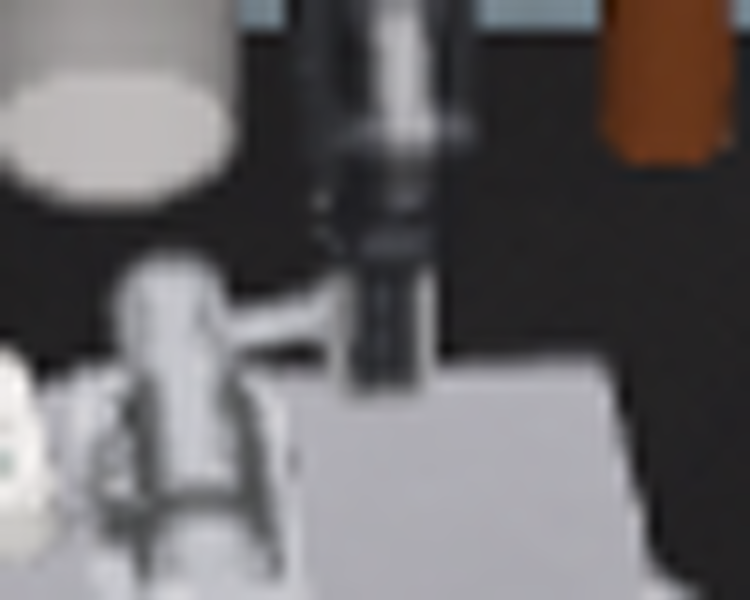

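Request:
play_rows(
  steps=[
    [[0.005,0,-0.015,0,0.1],[0.01,0,-0.03,0,0.1],[0.017,0,-0.044,0,0.1],[0.024,0,-0.058,0,0.1],[0.024,0,-0.058,0,0.1]],
  ],
)

```text
time: 15.15
tool_pos: [0.4646, -0.0473, 0.123]
orientation: [-180.0, -0.0, 5.2]
contact_force: [0.8, 0.5, -2.2]
grip_width: 0.156
```

```bash
python3 - <<'E'
from h import *
st()
im=vision.read_camera("side")
cv2.imwrite("pics/side13.png",cv2.resize(im[145:185,260:310],None,fx=15,fy=15,interpolation=cv2.INTER_CUBIC))
E
```

```text
t 15.15 box [-0.0377 -0.1193  0.123 ] rpy [-1.80e+02 -3.00e-02  5.19e+00] F [ 0.8  0.5 -2.2] w 0.156
```

View pics/side13.png

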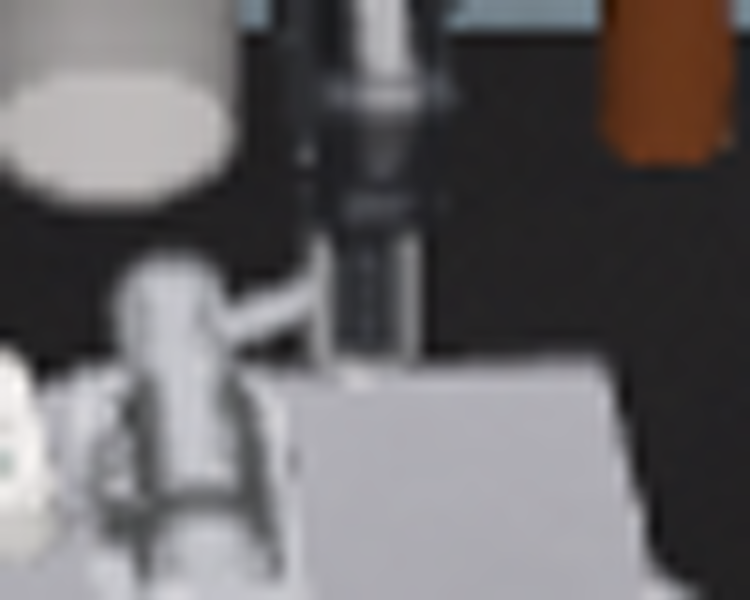

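Request:
play_rows(
  steps=[
    [[0.008,0,-0.014,0,0.1],[0.017,0,-0.027,0,0.1],[0.027,0,-0.04,0,0.1],[0.037,0,-0.052,0,0.1],[0.037,0,-0.052,0,0.1]],
  ],
)

```text
time: 15.7
tool_pos: [0.4705, -0.0468, 0.1308]
orientation: [180.0, -0.1, 5.2]
contact_force: [5.9, 1.0, -3.8]
grip_width: 0.159
```

```bash
python3 - <<'E'
from h import *
st()
im=vision.read_camera("side")
cv2.imwrite("pics/side14.png",cv2.resize(im[145:185,260:310],None,fx=15,fy=15,interpolation=cv2.INTER_CUBIC))
E
```

```text
t 15.7 box [-0.0318 -0.1193  0.1308] rpy [ 1.7999e+02 -8.0000e-02  5.2100e+00] F [ 5.9  1.  -3.8] w 0.159
```

View pics/side14.png

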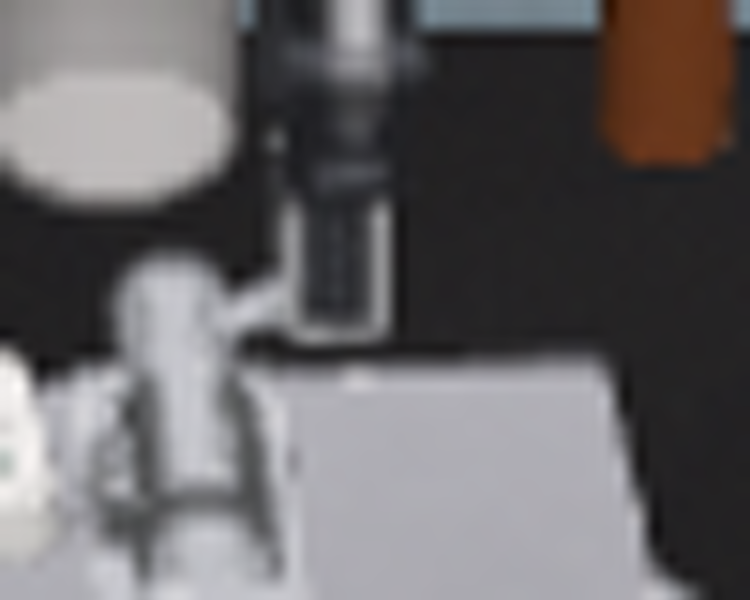

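Request:
play_rows(
  steps=[
    [[0.013,0,-0.009,0,0.1],[0.026,0,-0.019,0,0.1],[0.038,0,-0.028,0,0.1],[0.051,0,-0.037,0,0.1],[0.051,0,-0.037,0,0.1]],
  ],
)

```text
time: 16.25
tool_pos: [0.4779, -0.0462, 0.1363]
orientation: [180.0, -0.0, 5.2]
contact_force: [-5.3, -3.5, 2.8]
grip_width: 0.157
```

```bash
python3 - <<'E'
from h import *
st()
im=vision.read_camera("side")
cv2.imwrite("pics/side15.png",cv2.resize(im[145:185,260:310],None,fx=15,fy=15,interpolation=cv2.INTER_CUBIC))
E
```

```text
t 16.25 box [-0.0244 -0.1194  0.1363] rpy [ 1.7999e+02 -4.0000e-02  5.1900e+00] F [-5.3 -3.5  2.8] w 0.157
```

View pics/side15.png

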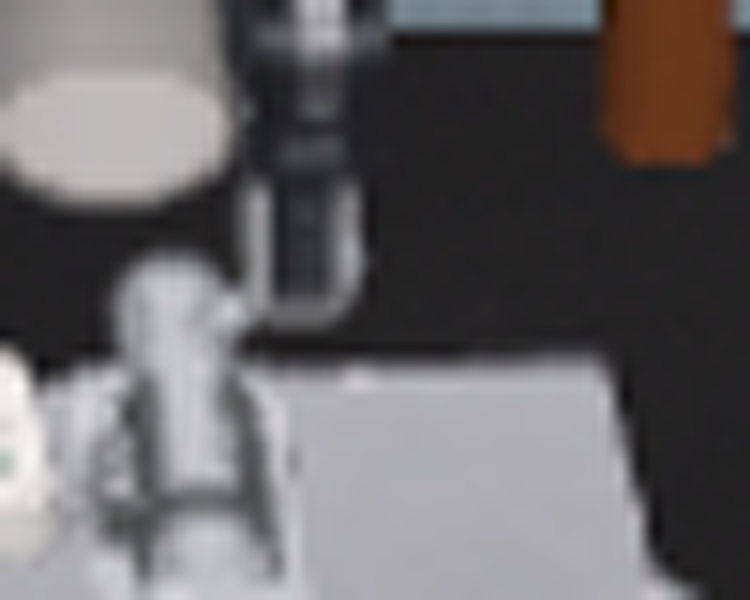

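Request:
play_rows(
  steps=[
    [[0,0.003,0,0,0.1],[0,0.005,0,0,0.1]],
  ],
)

```text
time: 16.5
tool_pos: [0.4773, -0.0467, 0.136]
orientation: [-180.0, 0.0, 5.2]
contact_force: [-0.6, 2.5, -0.2]
grip_width: 0.154
```

Request:
play_rows(
  steps=[
    [[0,-0.004,0,0,0.1],[0,-0.009,0,0,0.1]],
  ],
)

```text
time: 16.7
tool_pos: [0.4773, -0.0458, 0.1361]
orientation: [180.0, 0.0, 5.2]
contact_force: [-1.3, -2.0, -1.6]
grip_width: 0.153
```

Request:
play_rows(
  steps=[
    [[0.004,0.002,-0.006,0,0.1],[0.008,0.002,-0.011,0,0.1]],
  ],
)

```text
time: 16.9
tool_pos: [0.4785, -0.0457, 0.1377]
orientation: [-180.0, 0.0, 5.2]
contact_force: [7.6, 3.9, -7.6]
grip_width: 0.154
```

```bash
python3 - <<'E'
from h import *
st()
im=vision.read_camera("side")
cv2.imwrite("pics/side16.png",cv2.resize(im[145:185,260:310],None,fx=15,fy=15,interpolation=cv2.INTER_CUBIC))
E
```

```text
t 16.9 box [-0.0237 -0.119   0.1377] rpy [-1.7999e+02  2.0000e-02  5.2000e+00] F [ 7.6  3.9 -7.6] w 0.154
```

View pics/side16.png

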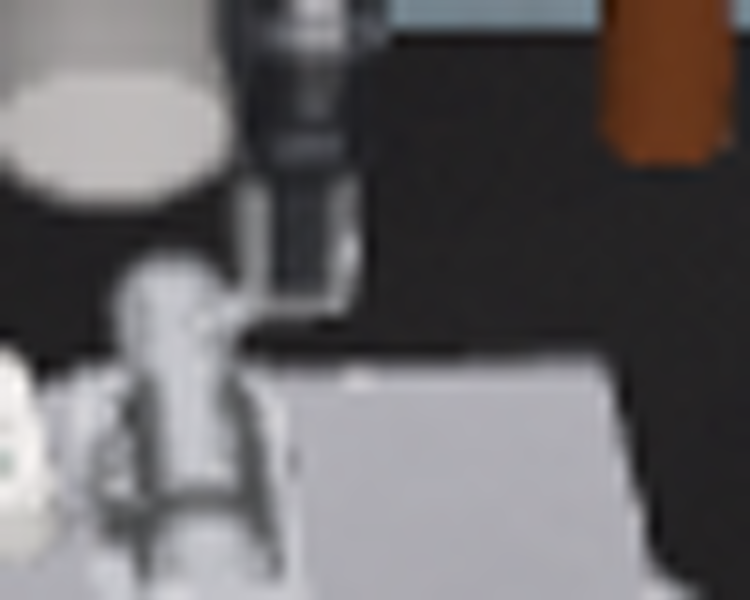

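```bash
python3 - <<'E'
from h import *
ims=[vision.read_camera("side") for _ in range(2)]
im=np.mean(ims,axis=0).astype(np.uint8)
cv2.imwrite("pics/raw17.png",im)
cv2.imwrite("pics/side17.png",cv2.resize(im[152:172,268:294],None,fx=30,fy=30,interpolation=cv2.INTER_CUBIC))
st()
E
```

```text
t 17.05 box [-0.0237 -0.1191  0.1377] rpy [1.7999e+02 2.0000e-02 5.2200e+00] F [-0.6 -1.9 -0.7] w 0.155
```

View pics/side17.png

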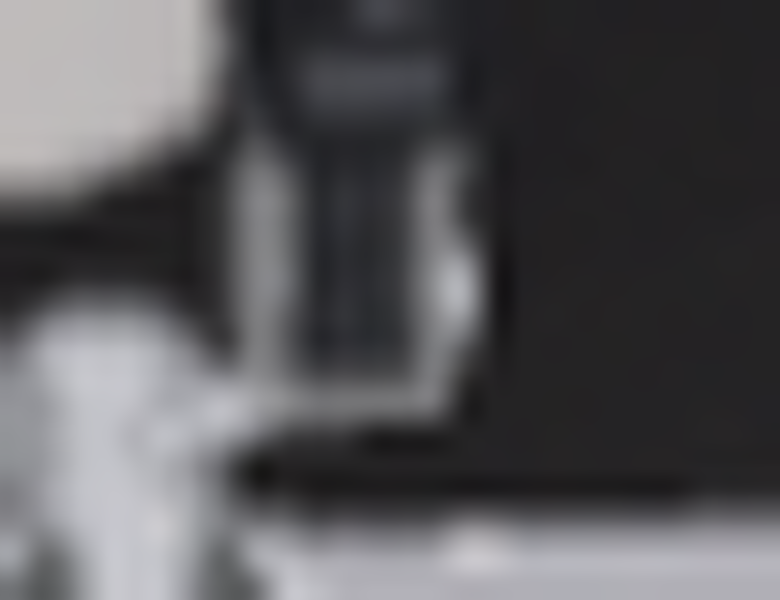

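Request:
play_rows(
  steps=[
    [[0,0,0,0,0.25],[-0.04,0,0.05,0,0.27],[-0.09,0,0.12,0,0.27],[-0.13,0.002,0.18,0,0.27],[-0.13,0.002,0.22,0,0.25],[-0.13,0.002,0.221,0,0.22],[-0.13,0.002,0.221,0,0.2],[-0.13,0.002,0.221,0,0.185],[-0.13,0.002,0.221,0,0.175],[-0.13,0.002,0.221,0,0.165],[-0.13,0.002,0.221,0,0.15]],
  ],
  squeeze=30,
)

```text
time: 18.15
tool_pos: [0.4595, -0.0477, 0.1047]
orientation: [180.0, -0.0, 5.2]
contact_force: [0.3, 2.8, 0.9]
grip_width: 0.162
```

```bash
python3 - <<'E'
from h import *
st()
im=vision.read_camera("side")
cv2.imwrite("pics/side18.png",cv2.resize(im[145:185,260:310],None,fx=15,fy=15,interpolation=cv2.INTER_CUBIC))
E
```

```text
t 18.15 box [-0.0428 -0.1193  0.1047] rpy [ 1.80e+02 -4.00e-02  5.21e+00] F [0.3 2.8 0.9] w 0.162
```

View pics/side18.png

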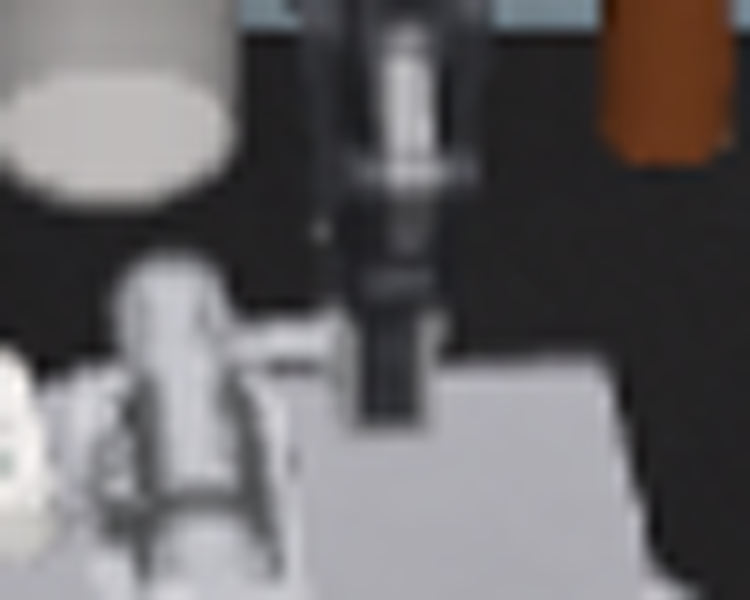

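Request:
play_rows(
  steps=[
    [[0.011,0,-0.082,0,0.1],[0.055,0,-0.167,0,0.1],[0.127,0,-0.227,0,0.1],[0.205,0,-0.257,0,0.1],[0.262,0,-0.263,0,0.1],[0.28,0,-0.263,0,0.1],[0.28,0,-0.263,0,0.1]],
  ],
  squeeze=40,
)

```text
time: 18.9
tool_pos: [0.5016, -0.0443, 0.1443]
orientation: [180.0, -0.1, 5.2]
contact_force: [-0.9, -1.2, 8.4]
grip_width: 0.138
```

```bash
python3 - <<'E'
from h import *
st()
im=vision.read_camera("side")
cv2.imwrite("pics/side19.png",cv2.resize(im[135:175,260:310],None,fx=15,fy=15,interpolation=cv2.INTER_CUBIC))
E
```

```text
t 18.9 box [-0.0005 -0.1196  0.1443] rpy [ 1.7995e+02 -6.0000e-02  5.2400e+00] F [-0.9 -1.2  8.4] w 0.138
```

View pics/side19.png

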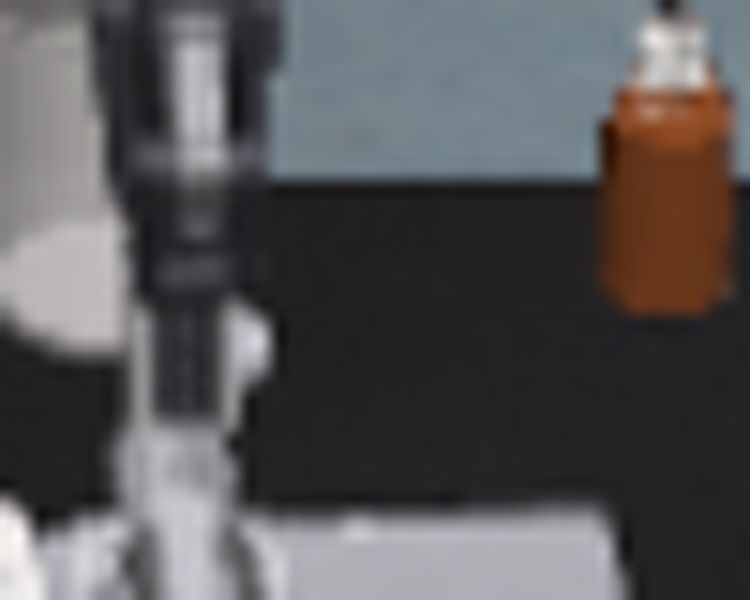

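Request:
play_rows(
  steps=[
    [[0,0,-0.03,0,0.27],[-0.1,0,-0.05,0,0.27],[-0.22,0,-0.03,0,0.27],[-0.317,0,0.05,0,0.27],[-0.317,0,0.17,0,0.25],[-0.317,0,0.262,0,0.25],[-0.317,0,0.264,0,0.21],[-0.317,0,0.264,0,0.19],[-0.317,0,0.264,0,0.175],[-0.317,0,0.264,0,0.165],[-0.317,0,0.264,0,0.15]],
  ],
  squeeze=30,
)

```text
time: 20.05
tool_pos: [0.4535, -0.0484, 0.1047]
orientation: [180.0, 0.0, 5.2]
contact_force: [-4.2, -2.3, -0.6]
grip_width: 0.152
```

```bash
python3 - <<'E'
from h import *
st()
im=vision.read_camera("side")
cv2.imwrite("pics/side20.png",cv2.resize(im[145:185,260:310],None,fx=15,fy=15,interpolation=cv2.INTER_CUBIC))
E
```

```text
t 20.05 box [-0.0489 -0.1194  0.1047] rpy [1.7999e+02 1.0000e-02 5.2100e+00] F [-4.2 -2.3 -0.6] w 0.152
```

View pics/side20.png

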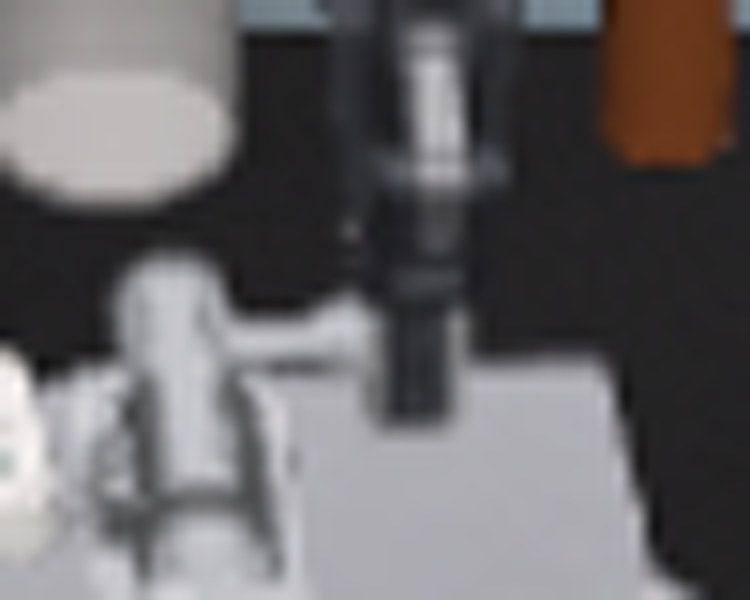

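Request:
play_rows(
  steps=[
    [[0,0,0,0,0.2],[0.02,0,0,0,0.2],[0.02,0,0,0,0.18],[0.02,0,0,0,0.165],[0.02,0,0,0,0.14]],
  ],
)

```text
time: 20.6
tool_pos: [0.4575, -0.0482, 0.1047]
orientation: [180.0, -0.1, 5.2]
contact_force: [3.7, -0.7, 1.9]
grip_width: 0.159
```

Request:
play_rows(
  steps=[
    [[0.018,0,-0.082,0,0.1],[0.07,0,-0.167,0,0.1],[0.15,0,-0.227,0,0.1],[0.232,0,-0.257,0,0.1],[0.29,0,-0.266,0,0.1],[0.315,0,-0.266,0,0.1],[0.33,0,-0.266,0,0.1]],
  ],
  squeeze=60,
)

```text
time: 21.3
tool_pos: [0.4947, -0.0432, 0.1417]
orientation: [-179.8, 1.6, 5.3]
contact_force: [-62.9, -9.3, 33.8]
grip_width: 0.103
```

```bash
python3 - <<'E'
from h import *
st()
im=vision.read_camera("side")
cv2.imwrite("pics/side21.png",cv2.resize(im[135:175,260:310],None,fx=15,fy=15,interpolation=cv2.INTER_CUBIC))
E
```

```text
t 21.3 box [-0.0073 -0.1179  0.1417] rpy [-179.77    1.64    5.32] F [-62.9  -9.3  33.8] w 0.103
```

View pics/side21.png

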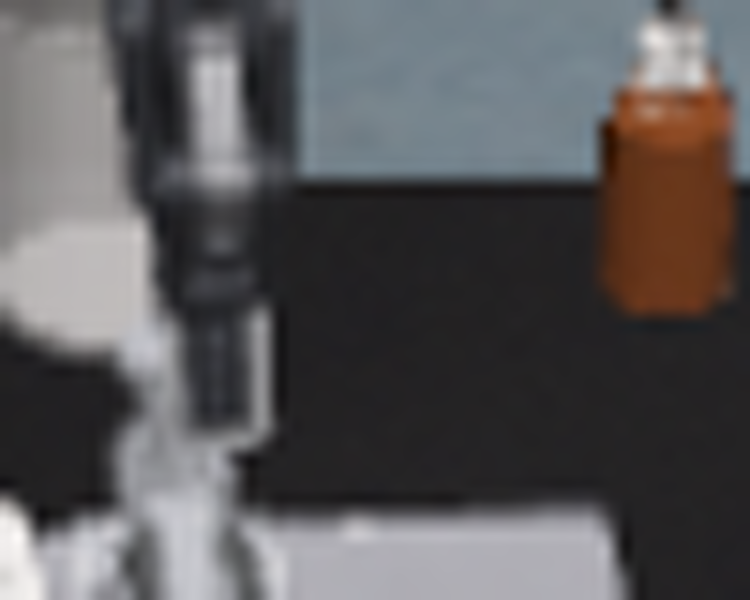

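Request:
play_rows(
  steps=[
    [[-0.06,0,0,0,0.1],[-0.09,0,0,0,0.1]],
  ],
  squeeze=20,
)

```text
time: 21.55
tool_pos: [0.489, -0.0443, 0.1427]
orientation: [-179.9, 0.4, 5.2]
contact_force: [-1.5, 2.0, -2.7]
grip_width: 0.1
```

```bash
python3 - <<'E'
from h import *
st()
im=vision.read_camera("side")
cv2.imwrite("pics/side22.png",cv2.resize(im[135:175,260:310],None,fx=15,fy=15,interpolation=cv2.INTER_CUBIC))
E
```

```text
t 21.55 box [-0.0131 -0.1185  0.1427] rpy [-179.88    0.41    5.2 ] F [-1.5  2.  -2.7] w 0.1
```

View pics/side22.png

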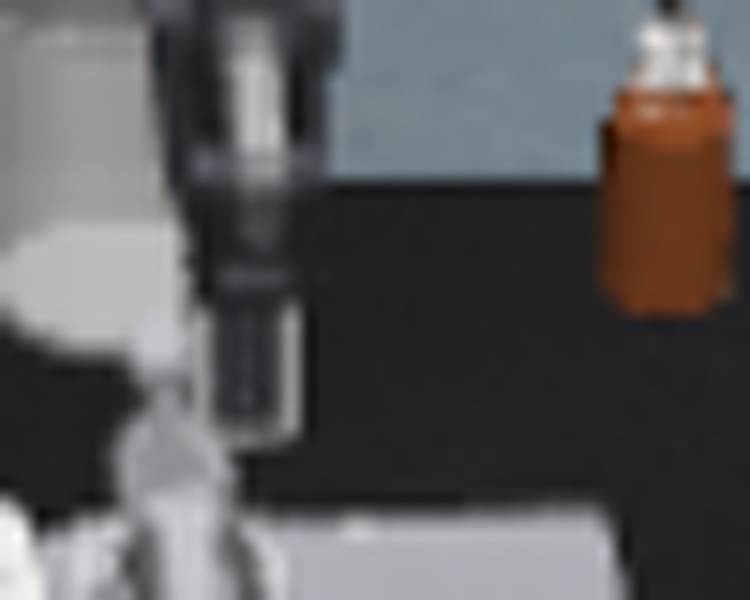

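Request:
play_rows(
  steps=[
    [[-0.02,0,0,0,0.1],[-0.02,0,0,0,0.1]],
  ],
)

```text
time: 21.8
tool_pos: [0.4888, -0.0449, 0.144]
orientation: [-180.0, 0.1, 5.2]
contact_force: [-3.0, 0.8, -3.0]
grip_width: 0.1
```

```bash
python3 - <<'E'
from h import *
st()
im=vision.read_camera("side")
cv2.imwrite("pics/side23.png",cv2.resize(im[135:175,260:310],None,fx=15,fy=15,interpolation=cv2.INTER_CUBIC))
E
```

```text
t 21.8 box [-0.0134 -0.1191  0.144 ] rpy [-1.7997e+02  8.0000e-02  5.2000e+00] F [-3.   0.8 -3. ] w 0.1
```

View pics/side23.png

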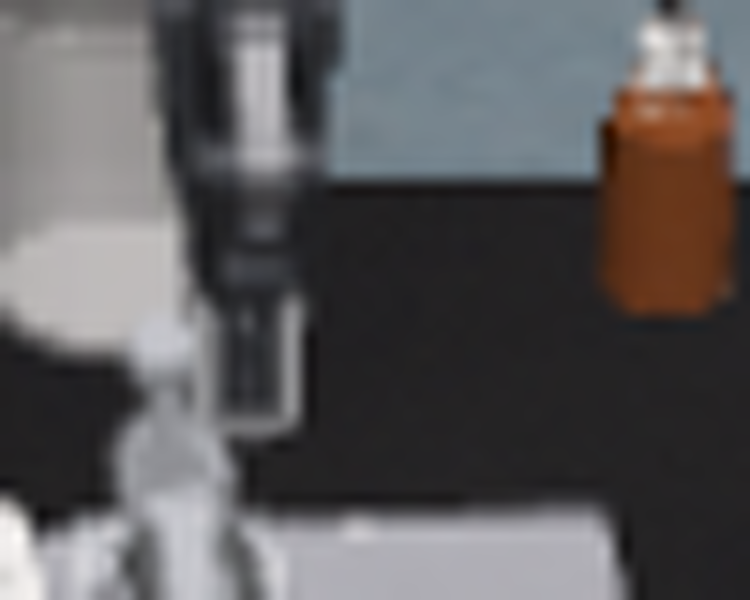

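Request:
play_rows(
  steps=[
    [[-0.02,0,0,0,0.1],[-0.02,0,0,0,0.1]],
  ],
)

```text
time: 22.05
tool_pos: [0.4868, -0.0455, 0.1445]
orientation: [180.0, -0.1, 5.2]
contact_force: [0.4, -0.8, 0.1]
grip_width: 0.103
```

```bash
python3 - <<'E'
from h import *
st()
im=vision.read_camera("side")
cv2.imwrite("pics/side24.png",cv2.resize(im[135:175,260:310],None,fx=15,fy=15,interpolation=cv2.INTER_CUBIC))
E
```

```text
t 22.05 box [-0.0154 -0.1195  0.1445] rpy [ 1.7998e+02 -6.0000e-02  5.2000e+00] F [ 0.4 -0.8  0.1] w 0.103
```

View pics/side24.png

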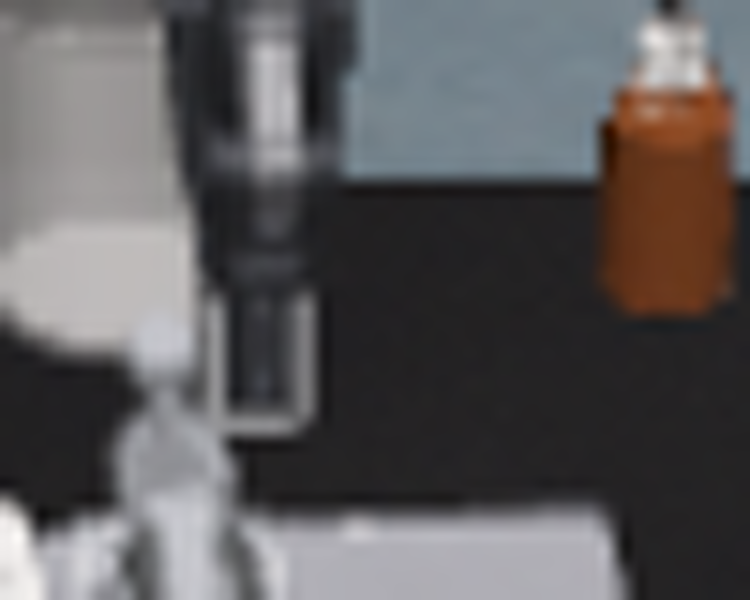

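Request:
play_rows(
  steps=[
    [[0,0,-0.01,0,0.3],[0,0,-0.01,0,0.32],[0.05,0,-0.01,0,0.32],[0.11,0,-0.01,0,0.32],[0.115,0,-0.01,0,0.32]],
  ],
)

```text
time: 22.6
tool_pos: [0.505, -0.0437, 0.1458]
orientation: [180.0, -0.1, 5.2]
contact_force: [0.6, 0.1, -0.2]
grip_width: 0.318
```

```bash
python3 - <<'E'
from h import *
st()
im=vision.read_camera("side")
cv2.imwrite("pics/side25.png",cv2.resize(im[135:175,260:310],None,fx=15,fy=15,interpolation=cv2.INTER_CUBIC))
E
```

```text
t 22.6 box [ 0.0029 -0.1194  0.1458] rpy [ 1.7999e+02 -5.0000e-02  5.2100e+00] F [ 0.6  0.1 -0.2] w 0.318
```

View pics/side25.png

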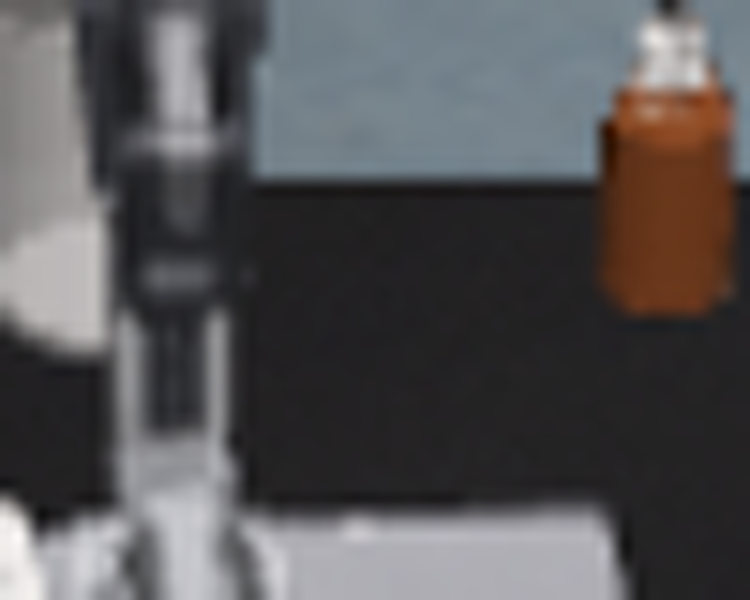

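Request:
play_rows(
  steps=[
    [[0,0,0,0,0.24],[0,0,0,0,0.21],[0,0,0,0,0.19],[0,0,0,0,0.175],[0,0,0,0,0.17]],
  ],
  squeeze=20,
)

```text
time: 23.15
tool_pos: [0.5036, -0.0437, 0.1458]
orientation: [-180.0, 0.0, 5.2]
contact_force: [-0.5, 3.1, 0.0]
grip_width: 0.172
```

Request:
play_rows(
  steps=[
    [[0,-0.03,0,0,0.17],[0,-0.065,0,0,0.17],[0,-0.1,0,0,0.17],[0,-0.135,0,0,0.17],[0,-0.135,0,0,0.17]],
  ],
)

```text
time: 23.65
tool_pos: [0.5017, -0.0228, 0.1458]
orientation: [-180.0, 0.0, 5.2]
contact_force: [-1.3, 2.4, -0.7]
grip_width: 0.174
```

```bash
python3 - <<'E'
from h import *
st()
im=vision.read_camera("side")
cv2.imwrite("pics/side26.png",cv2.resize(im[135:185,250:320],None,fx=10,fy=10,interpolation=cv2.INTER_CUBIC))
E
```

```text
t 23.65 box [ 0.0015 -0.0982  0.1458] rpy [-1.7998e+02  2.0000e-02  5.2400e+00] F [-1.3  2.4 -0.7] w 0.174
```

View pics/side26.png

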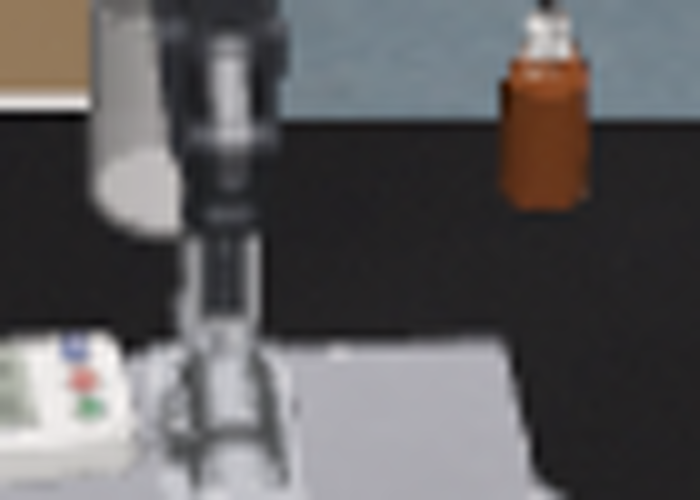

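Request:
play_rows(
  steps=[
    [[0,-0.03,0,0,0.17],[0,-0.065,0,0,0.17],[0,-0.1,0,0,0.17],[0,-0.135,0,0,0.17],[0,-0.15,0,0,0.17]],
  ],
)

```text
time: 24.2
tool_pos: [0.4997, -0.0007, 0.1458]
orientation: [-180.0, 0.0, 5.2]
contact_force: [-2.0, -3.4, -0.9]
grip_width: 0.174
```

```bash
python3 - <<'E'
from h import *
a=cv2.imread("pics/top0.png"); cv2.imwrite("pics/top0x.png",cv2.resize(a[182:208,266:310],None,fx=17,fy=17,interpolation=cv2.INTER_CUBIC))
for s in (.04,.045,.05,.055,.06,.065,.07,0,-.02):
  for x,z in((-.0155,.121),(-.011,.132)): print(s,x,((proj("top",bw(x,-.1193+s,z))-(266,182)+.5)*17).round(0))
st()
E
```

```text
0.04 -0.0155 [385. 278.]
0.04 -0.011 [388. 245.]
0.045 -0.0155 [356. 281.]
0.045 -0.011 [358. 249.]
0.05 -0.0155 [327. 285.]
0.05 -0.011 [329. 252.]
0.055 -0.0155 [298. 288.]
0.055 -0.011 [300. 256.]
0.06 -0.0155 [269. 291.]
0.06 -0.011 [270. 259.]
0.065 -0.0155 [240. 295.]
0.065 -0.011 [241. 262.]
0.07 -0.0155 [211. 298.]
0.07 -0.011 [212. 266.]
0 -0.0155 [617. 252.]
0 -0.011 [622. 219.]
-0.02 -0.0155 [733. 238.]
-0.02 -0.011 [739. 205.]
t 24.2 box [ 0.0015 -0.076   0.1458] rpy [-1.80e+02  2.00e-02  5.23e+00] F [-2.  -3.4 -0.9] w 0.174
```

View pics/top0x.png

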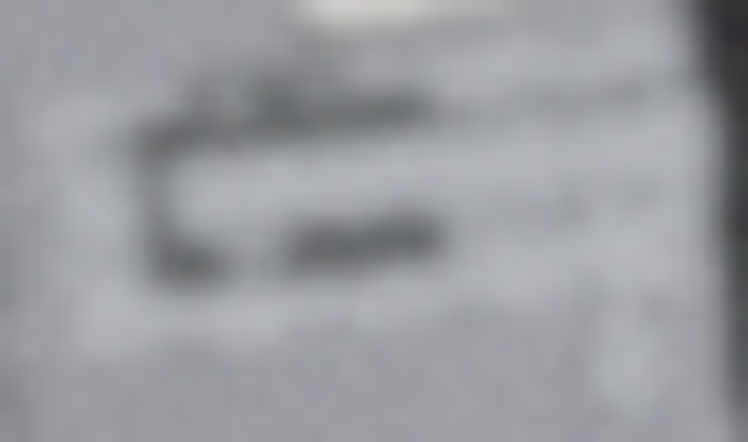

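Request:
play_rows(
  steps=[
    [[0,-0.03,0,0,0.17],[0,-0.06,0,0,0.17],[0,-0.09,0,0,0.17],[0,-0.11,0,0,0.17],[0,-0.125,0,0,0.17],[0,-0.135,0,0,0.17],[0,-0.135,0,0,0.17]],
  ],
)

```text
time: 24.9
tool_pos: [0.4978, 0.0192, 0.1457]
orientation: [-180.0, 0.0, 5.2]
contact_force: [-2.7, -0.4, -0.3]
grip_width: 0.174
```

```bash
python3 -c "
from h import *
st()"
```

```text
t 24.9 box [ 0.0015 -0.0561  0.1457] rpy [-1.7998e+02  2.0000e-02  5.2100e+00] F [-2.7 -0.4 -0.3] w 0.174
```

Request:
play_rows(
  steps=[
    [[0,-0.005,0,0,0.17],[0,-0.01,0,0,0.17],[0,-0.014,0,0,0.17]],
  ],
)

```text
time: 25.2
tool_pos: [0.4977, 0.021, 0.1457]
orientation: [180.0, 0.0, 5.2]
contact_force: [-3.6, -3.5, 0.1]
grip_width: 0.172
```

Request:
play_rows(
  steps=[
    [[0,-0.004,0,0,0.17],[0,-0.008,0,0,0.17],[0,-0.012,0,0,0.17]],
  ],
)

```text
time: 25.5
tool_pos: [0.4975, 0.0229, 0.1457]
orientation: [-180.0, 0.0, 5.2]
contact_force: [-4.3, -3.0, -0.5]
grip_width: 0.171
```

```bash
python3 -c "
from h import *
st()"
```

```text
t 25.5 box [ 0.0015 -0.0524  0.1457] rpy [-1.8e+02  1.0e-02  5.2e+00] F [-4.3 -3.  -0.5] w 0.171
```

Request:
play_rows(
  steps=[
    [[-0.003,-0.003,0,0,0.17],[-0.003,-0.006,0,0,0.17],[-0.003,-0.009,0,0,0.17]],
  ],
)

```text
time: 25.8
tool_pos: [0.4973, 0.0242, 0.1458]
orientation: [180.0, -0.0, 5.2]
contact_force: [-1.9, -2.7, -1.5]
grip_width: 0.173
```

Request:
play_rows(
  steps=[
    [[0,-0.003,0,0,0.17],[0,-0.006,0,0,0.17]],
  ],
)

```text
time: 26.0
tool_pos: [0.4971, 0.0251, 0.1458]
orientation: [180.0, -0.0, 5.2]
contact_force: [-0.7, -3.0, -1.4]
grip_width: 0.17
```

Slide ≈ 69 mm; now single small steps.

Request:
play_rows(
  steps=[
    [[0,-0.003,0,0,0.17],[0,-0.005,0,0,0.17]],
  ],
)

```text
time: 26.2
tool_pos: [0.497, 0.0258, 0.1458]
orientation: [180.0, -0.0, 5.2]
contact_force: [-0.6, -3.0, -2.5]
grip_width: 0.17
```

Request:
play_rows(
  steps=[
    [[0,-0.003,0,0,0.17]],
  ],
)

```text
time: 26.3
tool_pos: [0.497, 0.0263, 0.1458]
orientation: [180.0, -0.0, 5.2]
contact_force: [-0.1, -2.5, -2.4]
grip_width: 0.169
```

Request:
play_rows(
  steps=[
    [[0,-0.003,0,0,0.17]],
  ],
)

```text
time: 26.4
tool_pos: [0.4969, 0.0267, 0.1459]
orientation: [180.0, -0.0, 5.2]
contact_force: [-1.0, -2.3, -2.3]
grip_width: 0.172
```

Request:
play_rows(
  steps=[
    [[0,-0.002,0,0,0.17]],
  ],
)

```text
time: 26.5
tool_pos: [0.4969, 0.027, 0.1458]
orientation: [180.0, -0.0, 5.2]
contact_force: [-0.3, -4.1, -2.5]
grip_width: 0.174
```

Request:
play_rows(
  steps=[
    [[0,-0.002,0,0,0.17]],
  ],
)

```text
time: 26.6
tool_pos: [0.4969, 0.0271, 0.1458]
orientation: [180.0, -0.0, 5.2]
contact_force: [0.2, -5.4, -3.3]
grip_width: 0.175
```

Request:
play_rows(
  steps=[
    [[0,-0.002,0,0,0.17]],
  ],
)

```text
time: 26.7
tool_pos: [0.4969, 0.0272, 0.1459]
orientation: [180.0, -0.0, 5.2]
contact_force: [-0.1, -7.1, -2.4]
grip_width: 0.172
```

```bash
python3 -c "
from h import *
st()"
```

```text
t 26.7 box [ 0.0013 -0.048   0.1459] rpy [ 1.7996e+02 -2.0000e-02  5.2100e+00] F [-0.1 -7.1 -2.4] w 0.172
```

Request:
play_rows(
  steps=[
    [[0,0.02,0,0,0.17],[0,0.04,0,0,0.17],[0,0.055,0,0,0.17],[0,0.0625,0,0,0.17],[0,0.0625,0,0,0.17]],
  ],
)

```text
time: 27.2
tool_pos: [0.4977, 0.0181, 0.1458]
orientation: [-180.0, -0.0, 5.2]
contact_force: [-0.1, 1.5, -2.1]
grip_width: 0.174
```

```bash
python3 - <<'E'
from h import *
st()
im=vision.read_camera("side")
cv2.imwrite("pics/side27.png",cv2.resize(im[135:185,250:320],None,fx=10,fy=10,interpolation=cv2.INTER_CUBIC))
E
```

```text
t 27.2 box [ 0.0012 -0.0571  0.1458] rpy [-1.80e+02 -1.00e-02  5.19e+00] F [-0.1  1.5 -2.1] w 0.174
```

View pics/side27.png

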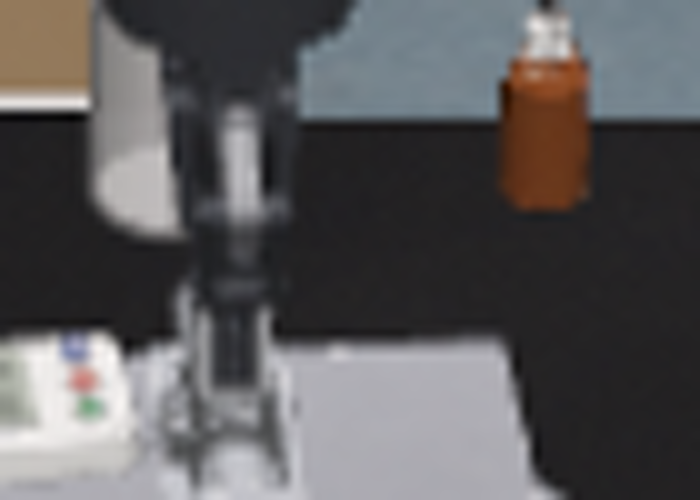

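Request:
play_rows(
  steps=[
    [[0,0,0,0,0.15],[-0.025,0,0,0,0.15],[-0.048,0,0,0,0.15],[-0.066,0,0.004,0,0.15],[-0.085,0,0.009,0,0.15],[-0.103,0,0.015,0,0.15],[-0.121,0,0.021,0,0.15]],
  ],
)

```text
time: 27.95
tool_pos: [0.4794, 0.0165, 0.1428]
orientation: [180.0, -0.0, 5.2]
contact_force: [0.4, -0.4, 2.5]
grip_width: 0.165
```

```bash
python3 - <<'E'
from h import *
st()
im=vision.read_camera("side")
cv2.imwrite("pics/side28.png",cv2.resize(im[135:185,250:320],None,fx=10,fy=10,interpolation=cv2.INTER_CUBIC))
E
```

```text
t 27.95 box [-0.0171 -0.0571  0.1428] rpy [ 1.7999e+02 -3.0000e-02  5.2000e+00] F [ 0.4 -0.4  2.5] w 0.165
```

View pics/side28.png

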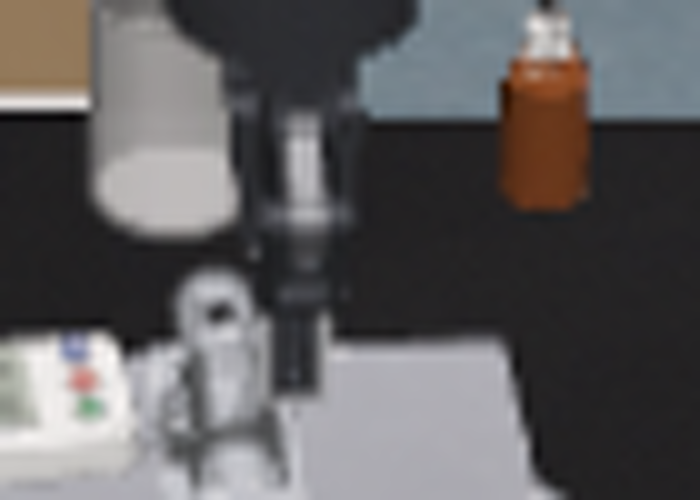

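Request:
play_rows(
  steps=[
    [[-0.033,0,0.018,0,0.15],[-0.073,0,0.05,0,0.15],[-0.09,0,0.068,0,0.15],[-0.106,0,0.088,0,0.15],[-0.12,0,0.11,0,0.15],[-0.13,0,0.133,0,0.15]],
  ],
)

```text
time: 28.6
tool_pos: [0.4596, 0.0147, 0.1223]
orientation: [180.0, 0.1, 5.2]
contact_force: [-2.3, -1.8, 4.1]
grip_width: 0.166
```

Request:
play_rows(
  steps=[
    [[-0.009,0,0.025,0,0.15],[-0.015,0,0.048,0,0.15],[-0.019,0,0.075,0,0.15]],
  ],
)

```text
time: 28.9
tool_pos: [0.457, 0.0146, 0.111]
orientation: [-180.0, 0.0, 5.2]
contact_force: [-3.1, -3.8, 2.4]
grip_width: 0.162
```

```bash
python3 - <<'E'
from h import *
st()
im=vision.read_camera("side")
cv2.imwrite("pics/side29.png",cv2.resize(im[135:185,250:320],None,fx=10,fy=10,interpolation=cv2.INTER_CUBIC))
E
```

```text
t 28.9 box [-0.0396 -0.057   0.111 ] rpy [-1.8e+02  3.0e-02  5.2e+00] F [-3.1 -3.8  2.4] w 0.162
```

View pics/side29.png

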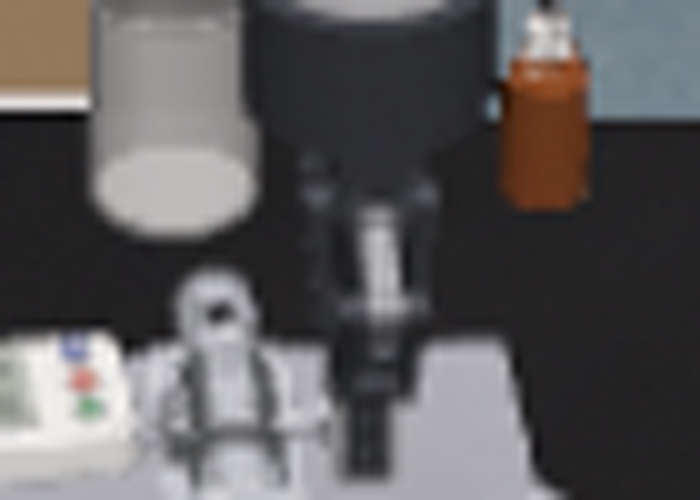

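Handle appears nearly level in the notch. Open gradually, rise and look.

Request:
play_rows(
  steps=[
    [[0,0,0,0,0.2],[0,0,0,0,0.27],[0,0,0,0,0.32],[0,0,-0.1,0,0.32],[0,0,-0.4,0,0.32],[-0.3,0,-0.8,0,0.32],[-0.6,0.3,-1,0,0.32],[-0.8,0.6,-1,0,0.32],[-0.8,0.9,-1,0,0.32],[-0.8,0.9,-1,0,0.32]],
  ],
)

```text
time: 29.95
tool_pos: [0.3492, -0.1329, 0.2627]
orientation: [179.9, -0.1, 5.2]
contact_force: [1.0, 0.6, -0.2]
grip_width: 0.321
```

```bash
python3 - <<'E'
from h import *
st()
for n,(a,b,c,d) in {"side":(145,205,250,330),"top":(165,225,240,320)}.items():
    cv2.imwrite(f"pics/{n}30.png",cv2.resize(vision.read_camera(n)[a:b,c:d],None,fx=9,fy=9,interpolation=cv2.INTER_CUBIC))
E
```

```text
t 29.95 box [-0.1604 -0.194   0.2627] rpy [ 1.799e+02 -1.300e-01  5.160e+00] F [ 1.   0.6 -0.2] w 0.321
```

View pics/side30.png

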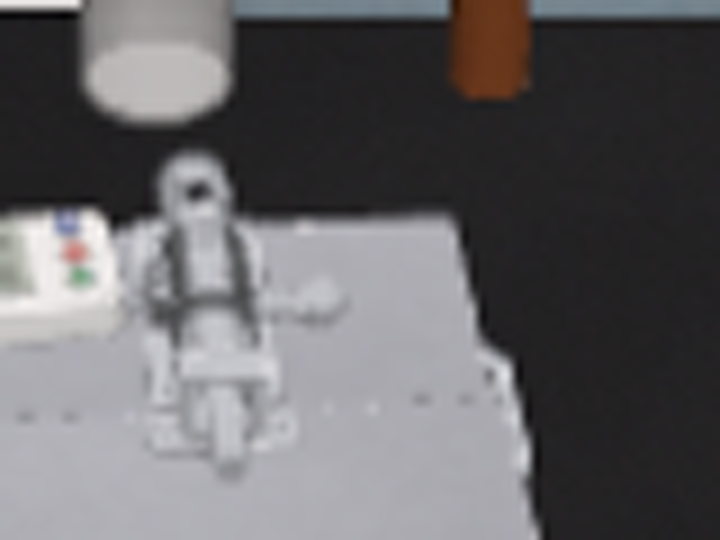

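View pics/top30.png

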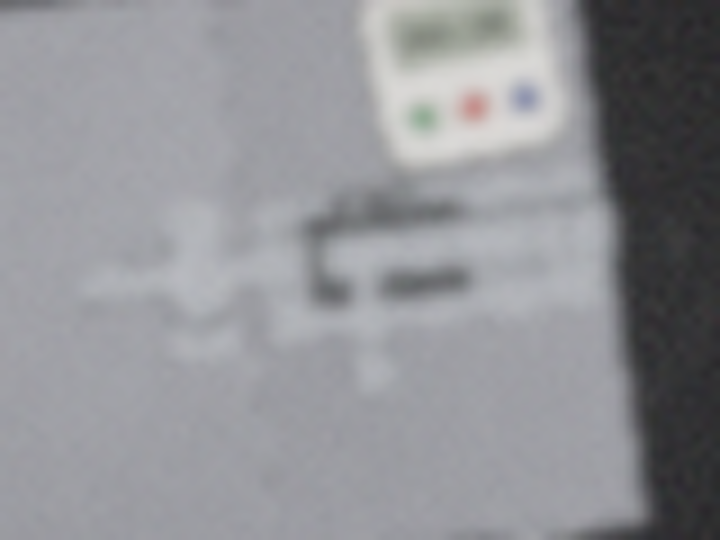

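```bash
python3 - <<'E'
from h import *
for th in(0,.1,.2,.3):
  P=bw(-.038*np.cos(th),-.057,.121+.038*np.sin(th));print(th,(proj("side",P)-(250,145)+.5-(.3,1.4))*9)
cv2.imwrite("pics/top31.png",vision.read_camera("top"));cv2.imwrite("pics/side31.png",vision.read_camera("side"))
a=cv2.imread("pics/top31.png");b=cv2.imread("pics/top0.png")
for nm,(y0,y1,x0,x1) in {"beaker":(165,200,370,412),"dropper":(220,240,380,408),"weight":(178,198,130,150),"timer":(160,186,278,304)}.items():
  print(nm,cv2.phaseCorrelate(np.float64(cv2.cvtColor(b,6)[y0:y1,x0:x1]),np.float64(cv2.cvtColor(a,6)[y0:y1,x0:x1])))
E
```

```text
0 [320.34789422 295.54705144]
0.1 [319.94505466 286.38037514]
0.2 [318.4427877  277.32388599]
0.3 [315.85128252 268.46906228]
beaker ((0.47022042785333795, 0.053044594962692315), 1.0086474970142554)
dropper ((-0.19083951489364814, 0.0488997299281575), 0.5895894393531216)
weight ((0.13823567630036138, 0.1277836447121743), 1.0342430322061738)
timer ((0.48227258223359115, 0.5736765210753418), 1.0023311527445036)
```

Ball at row 298, where level predicts 296, so the handle is level. The loose objects have not moved and the lid is shut. Handing in.

```bash
python3 -c "
from rig import hand_in,manip
print(manip.read_state()['time']);print(hand_in())"
```

```text
30.15
the job is handed in; nothing more can be done
None
```

The job is handed in at 30.15 s of the 64 s, with every final check good, but forces I couldn't measure during the handle lifts may have broken the 20 N limit.

- **Lid:** I pressed it down slowly with the closed fingers until it met the box at about 23 N. It stayed flat in the later pictures.
- **Lifting the handle:** This took five tries. In the first four the ball slid out of the pads and the handle fell back into its notch. On the fifth I gripped harder (60 N), which got it upright but pushed it past its end of travel. The wrist read about 70 N in total before I backed off.
- **Finding the notch:** I slid the bolt with a light pinch and felt the stop at about 71 mm, where the side force rose to 7 N; the camera had suggested 72 mm. I backed off 9 mm and lowered the handle, meeting no more than about 5 N.
- **Last checks:** The bolt stands through the keeper and the handle lies level in the collar's notch, at row 298 in the side picture where level predicts 296. The timer, beaker, dropper bottle and brass weight show shifts of less than 1 pixel, and the gripper is clear of everything.

I could not measure the force between handle and barrel directly. That leaves two possible breaches of the 20 N limit: the push against the end of travel, and the handle's falls. The side camera's rows run about 1.4 pixels off its calibration, and I allowed for that in the check of the handle.

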